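Fetch the clay pot from behind the jars

ROBOT

A 7-joint arm with a two-finger parallel gripper is mounted at the origin on the work surface. World frame = base frame: x ahead of the robot, y to its left, z up, the work surface at z = 0. Lengths are in m, angles in degrees, forces in N, time in s.
With the tool pointing down it reaches from about 0.375 to 0.925 m from the base axis. Payload 3.1 kg.
Tool frame: the origin (TCP) lies on the centre line of the jaws, within the pads' length; the fingertips stand 11 mm ahead of it and the grasp point (between the pads) lies 8 mm behind it; x points along the fingers, y is the direction in which the jaws open and shut, and the axes are right-handed (so a half turn about x gives the same grasp; the last joint's range is limited). The gripper opens to 85 mm and grips with 20 to 120 N. Pads are 22 mm wide; open, the fingers measure 114 mm over their backs; the gripper's body (76 mm by 85 mm) begins 54 mm behind the grasp point. The pads swing forward as they close: fully open they stand 13 mm farther back than shut.
Start: joints at [-73.384, 21.939, 2.515, 91.553, -1.026, 66.532, -2.859], TCP at [0.246, 0.602, 0.242] pointing down, gripper open.
Joint ranges: [-149.38, 149.38], [-23.57, 123.04], [-84.95, 90], [0, 143.3], [-89.99, 269.99], [3.08, 112.72], [-163.45, 163.45]. Speed limits (degrees/s): [159.86, 159.86, 180, 180, 180, 180, 180].

INTERFACE

Orientations are given as a 3x3 rotation matrix whose columns are the frame's x, y, z axes.
In Python, from workcell import env gives the robot as it stands. The module is installed in compiled form; this text tells all that it offers.
- The arm moves only by the tool carry_out, never from a script. Its argument "steps" is a list of rows, each a list of 3 entries, a list of its own where there are three numbers: the closure in counts, from 0 (fully open) to 255 (shut), then the shift along the tool's x, y, z in m, then the turn, a rotation vector about the tool's x, y, z in rad. In form: [[gripper, [x, y, z], [rx, ry, rz]], ...]. A call has 1 to 5 rows; each row shifts and turns the commanded pose from where the row before left it, along the tool's axes as they then stand; what a row does not reach is not made up. A row lasts 1/10 s, in which the tool goes at most 50 mm and 8.59 degrees, less where a joint would pass 70% of its speed; a pose out of reach is approached as far as the arm can. A call is refused whole if a number of a shift passes 0.05 or a number of a turn 0.15, either way. A call with a gripper value outside its range is refused whole. The fingers move at their own pace and stop on an object; the grip force is fixed at half the most. Time passes only in rows, so rows that do not move let the fingers close. It gives the time, the measured TCP pose, the force and the opening at its end, in the units of the state.
- env.get_obs(): the state, without advancing time (a new reading comes with each control period).
- env.get_image(name): name is "scene" or "top" or "wrist"; returns (picture, depth): 420x560x3 uint8, blue, green, red; 420x560 float32, m along the optical axis (not along the pixel's ray), 0 where there is no reading.
- env.camera_model(name): a dict with "K" (3x3 intrinsics, pixels), "extrinsics" (4x4, takes a point from camera to world coordinates); the wrist camera has in their place "mount" (4x4, takes a point from camera to tool coordinates, whose origin is the TCP and whose axes are the tool frame's). Camera axes: x right, y down, z forward; pixel columns grow to the right and rows downward; lengths in m; the calibration is good to about 2 mm. A picture is of the moment at which its call begins: read the wrist's pose just before it. camera_model takes no time and is no camera call.
- env.sign_off(): hands the job in, once; it reports no verdict.
The state is a dict: "t": time; "joint_positions": joint angles; "joint_velocities": joint speeds; "joint_efforts": joint torques, N m; "position": TCP position; "tcp_rot": TCP orientation; "contact_force": force on the tool from outside, world axes, zero at the start; "moment": the same for the moment, N m; "finger_gap": finger opening in m.
Only numpy, scipy, OpenCV 4.12 (cv2) and the standard library are available. Lean on these libraries where they do the work, as an engineer would, in place of code of your own. Each camera call takes 0.05 s, during which the arm holds its last target.

TASK

The small round clay pot at the back of the steel stand is wanted on the white plate, but the lidded jar, the square canister and the pepper mill stand in a row in front of it. First clear all three onto the black rubber mat, standing upright, then set the pot upright in the middle of the plate while the three wait on the mat, and then put each of the three back upright on the very spot where it stood at the start. Do not tip anything over, and leave the square white dish and the steel tumbler beside the pot where they are.

Things in the scene. Friction and masses are not known exactly. Their poses are not given: they have to be found in the camera images.
- jar: round jar of amber glass with a metal lid as wide as itself: straight cylinder 54 mm across, 105 mm high, about 0.3 kg. Origin at the centre of its underside, z up. Starts in the front row of the stand; the jar, the canister and the mill stand in any order there, about 82 mm apart.
- canister: closed square metal canister, 50 x 50 mm, 115 mm high, a thin dark band around it, about 0.28 kg. Origin at the centre of its underside, x and y along its sides, z up. Starts in the front row of the stand, its sides within about 0.2 rad of the stand's.
- mill: turned brown wooden pepper mill, 130 mm high, foot 50 mm across, waist 36 mm across at 50 mm height, straight cylindrical head 42 mm across from 72 to 122 mm height, domed top; about 0.22 kg. Origin at the centre of its underside, z up. Starts in the front row of the stand.
- pot: small round open pot of terracotta, 58 mm across, 42 mm high, wall 4 mm, foot slightly narrower; about 0.18 kg. Origin at the centre of its underside, z up. Starts in the back row of the stand (left, middle or right), about 62 mm behind the front row.
- plate: round white plate 170 mm across, fixed; its flat middle is 6 mm above the work surface and about 100 mm across, its rim 16 mm high. Origin at the centre of its underside. The target of the pot. Starts to one side of the stand, left or right.
- mat: square black rubber mat 210 x 210 mm, 5 mm thick, fixed, empty. Origin at the centre of its underside, x and y along its sides. The side area; on the other side of the stand from the plate.
- stand: fixed dark steel stand: base plate 170 mm deep (x), 250 mm wide (y), 6 mm thick, under the jar, canister, mill, pot, dish and tumbler; along its far (+x) edge a 4 mm back panel, top 66 mm above the work surface; open front and sides. Origin under the plate's centre, x away from the robot. Front row at about x = -51 mm, back row at x = +13 mm; places in a row at y = -82, 0, +82 mm.
- dish: bystander: open square white dish, 54 x 54 mm, 36 mm high, 0.2 kg, in the back row of the stand; stays where it is. Origin at the centre of its underside, z up.
- tumbler: bystander: small tapered steel tumbler, 50 mm across at the rim, 50 mm high, 0.16 kg, in the back row of the stand; stays where it is. Origin at the centre of its underside, z up.

How it is judged (in metres and radians):
On the way, in this order (a step that is already met when the one before it is completed fails the run):
1. the jar, the canister and the mill all stand released and upright on the mat, the pot not yet moved (x of jar in the frame of mat between -0.085 and 0.085 m and y of jar in the frame of mat between -0.085 and 0.085 m and z of jar in the frame of mat between 0.001 and 0.009 m and angle between each of jar, canister, mill's own z axis and vertical below 0.1 rad and linear speed of each of jar, canister, mill below 0.03 m/s and contact force between the fingers and jar below 0.1 N and x of canister in the frame of mat between -0.085 and 0.085 m and y of canister in the frame of mat between -0.085 and 0.085 m and z of canister in the frame of mat between 0.001 and 0.009 m and contact force between the fingers and canister below 0.1 N and x of mill in the frame of mat between -0.085 and 0.085 m and y of mill in the frame of mat between -0.085 and 0.085 m and z of mill in the frame of mat between 0.001 and 0.009 m and contact force between the fingers and mill below 0.1 N and distance of pot from where it was at the start of the episode below 0.02 m), for 0.2 s.
2. the pot stands released and upright in the middle of the plate while the three still stand on the mat (x of jar in the frame of mat between -0.085 and 0.085 m and y of jar in the frame of mat between -0.085 and 0.085 m and z of jar in the frame of mat between 0.001 and 0.009 m and angle between each of jar, canister, mill, pot's own z axis and vertical below 0.1 rad and linear speed of each of jar, canister, mill, pot below 0.03 m/s and contact force between the fingers and jar below 0.1 N and x of canister in the frame of mat between -0.085 and 0.085 m and y of canister in the frame of mat between -0.085 and 0.085 m and z of canister in the frame of mat between 0.001 and 0.009 m and contact force between the fingers and canister below 0.1 N and x of mill in the frame of mat between -0.085 and 0.085 m and y of mill in the frame of mat between -0.085 and 0.085 m and z of mill in the frame of mat between 0.001 and 0.009 m and contact force between the fingers and mill below 0.1 N and horizontal distance between pot and plate below 0.015 m and z of pot in the frame of plate between 0.002 and 0.011 m and contact force between the fingers and pot below 0.1 N), for 0.2 s.
At the end, for the whole second after the job is handed in: All upright, released and at rest: the pot on the plate within 15 mm of its centre; the jar, canister and mill each within 15 mm of where it stood at the start (any turn about the vertical); the dish and tumbler within 20 mm of where they stood (horizontal distance between pot and plate below 0.015 m and z of pot in the frame of plate between 0.002 and 0.011 m and angle between each of pot, jar, canister, mill, dish, tumbler's own z axis and vertical below 0.1 rad and linear speed of each of pot, jar, canister, mill below 0.03 m/s and contact force between the fingers and pot below 0.1 N and distance of each of jar, canister, mill from where it was at the start of the episode below 0.015 m and contact force between the fingers and jar below 0.1 N and contact force between the fingers and canister below 0.1 N and contact force between the fingers and mill below 0.1 N and distance of each of dish, tumbler from where it was at the start of the episode below 0.02 m); the robot touches nothing.
It fails at once if the jar, canister, mill or pot is tipped over (beyond 0.6 rad) (angle between any of jar, canister, mill, pot's own z axis and vertical above 0.6 rad).
It fails at once if the dish or the tumbler is displaced by more than 20 mm or tipped (beyond 0.6 rad) (distance of any of dish, tumbler from where it was at the start of the episode above 0.02 m or angle between any of dish, tumbler's own z axis and vertical above 0.6 rad).
It also fails if it takes over 139 s, if anything falls off the work surface, if the arm or the gripper's body presses on something with over 40 N, if the wrist force passes 120 N, or if a joint passes its speed limit or range.

## Working session

There is one attempt and no reset: what is moved stays moved. The work goes in short steps, Python scripts to look and compute and a tool call to move; the robot and the scene stay as the last step left them, time stands still between calls to the robot, and variables do not carry over. Pictures are saved under pics/ and viewed, and the job is handed in when it is done.

Besides the shell and the picture viewer there is one more tool, called after "Emit:" in YAML: its name, and indented under it one key for each argument. carry_out: Moves the arm, as the interface text tells. Its arguments: {"type":"object","properties":{"steps":{"type":"array","items":{"type":"array"}}},"required":["steps"]}

```bash
mkdir -p pics; python3 - <<'E'
from workcell import env
import cv2, numpy as np
o=env.get_obs()
for k,v in o.items(): print(k,np.round(v,4).tolist())
for n in ["scene","top","wrist"]:
    m=env.camera_model(n); print(n,{k:np.round(v,4).tolist() for k,v in m.items()})
for n in ["scene","top"]:
    im,d=env.get_image(n); cv2.imwrite(f"pics/{n}0.png",im); np.save(f"pics/{n}0d.npy",d)
E
```

```text
t 0.0
joint_positions [-73.3854, 21.9925, 2.5101, 91.6499, -1.0245, 66.5297, -2.859]
joint_velocities [0.0169, -0.0049, 0.0196, -0.0311, -0.0449, 0.0021, 0.0063]
joint_efforts [-0.0003, -43.347, 1.0241, -24.9516, 0.0105, 0.0117, -0.0]
position [0.2454, 0.6009, 0.2409]
tcp_rot [[-0.0008, 0.378, 0.9258], [-0.0025, 0.9258, -0.378], [-1.0, -0.0026, 0.0001]]
contact_force [-0.0674, 0.532, -0.0887]
moment [0.0096, 0.0236, -0.0353]
finger_gap 0.0856
scene {'K': [[405.3158, 0.0, 278.3848], [0.0, 405.3158, 209.2105], [0.0, 0.0, 1.0]], 'extrinsics': [[0.2106, 0.6035, -0.769, 1.1854], [0.9776, -0.1261, 0.1687, -0.1638], [0.0049, -0.7873, -0.6165, 0.5843], [0.0, 0.0, 0.0, 1.0]]}
top {'K': [[383.543, 0.0, 276.0845], [0.0, 383.543, 212.1677], [0.0, 0.0, 1.0]], 'extrinsics': [[-0.0028, -0.9876, 0.1567, 0.3702], [-1.0, 0.0037, 0.0059, 0.0034], [-0.0064, -0.1567, -0.9876, 1.0166], [0.0, 0.0, 0.0, 1.0]]}
wrist {'K': [[377.885, 0.0, 283.031], [0.0, 377.885, 210.228], [0.0, 0.0, 1.0]], 'mount': [[0.0006, -0.2872, 0.9579, -0.1305], [1.0, 0.0007, -0.0004, 0.0008], [-0.0005, 0.9579, 0.2872, -0.0728], [0.0, 0.0, 0.0, 1.0]]}
```

View pics/scene0.png

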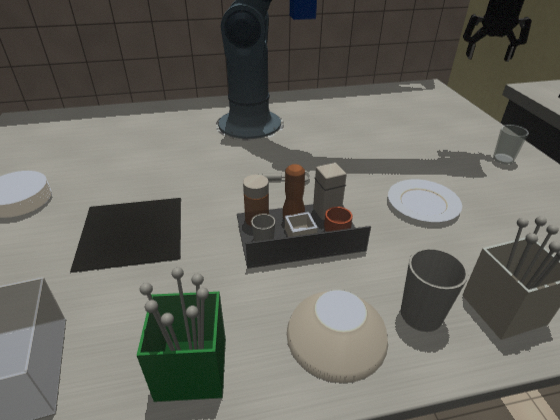

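View pics/top0.png

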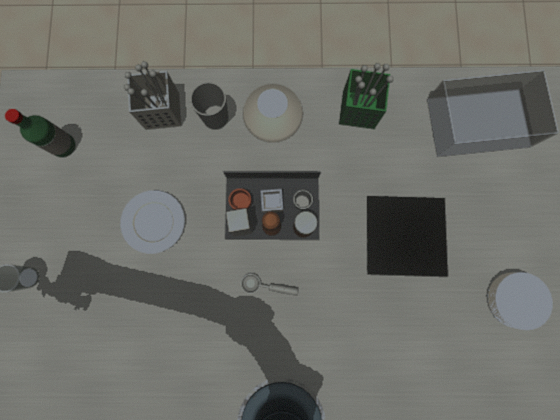

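The top view shows the stand at pixels (225-320, 172-240). The front row, from left (+y), is canister (238,220), mill (271,222) and jar (305,222). The pot is back left at (241,199). The plate is at (153,221) and the mat at (407,236).

```bash
cat > h.py <<'E'
from workcell import env
import numpy as np, cv2
from scipy.spatial.transform import Rotation as R
def cloud(name,d,pose=None):
    m=env.camera_model(name);K=m["K"]
    T=m.get("extrinsics")
    if T is None:
        P=np.eye(4);P[:3,:3]=pose["tcp_rot"];P[:3,3]=pose["position"];T=P@m["mount"]
    v,u=np.mgrid[:d.shape[0],:d.shape[1]]
    p=np.stack([(u-K[0,2])/K[0,0]*d,(v-K[1,2])/K[1,1]*d,d],-1)
    return p@T[:3,:3].T+T[:3,3]
def grab(name,tag):
    o=env.get_obs(); im,d=env.get_image(name); cv2.imwrite(f"pics/{tag}.png",im); return im,d,cloud(name,d,o),o
E
python3 - <<'E'
from h import *
for n in ["top","scene"]:
    d=np.load(f"pics/{n}0d.npy"); im=cv2.imread(f"pics/{n}0.png"); P=cloud(n,d); ok=d>0
    x,y,z=P[...,0],P[...,1],P[...,2]
    print(n,"table z",np.median(z[ok&(abs(z)<.02)]))
    reg=ok&(abs(x-.5)<.3)&(abs(y)<.5)
    # blobs above z
    for lo,hi in [(.095,.15),(.108,.15),(.036,.06)]:
        m=(reg&(z>lo)&(z<hi)).astype(np.uint8)
        k,l,s,c=cv2.connectedComponentsWithStats(m)
        for i in range(1,k):
            if s[i,4]<25: continue
            q=P[l==i]; a=q.min(0);b=q.max(0)
            print(lo,s[i].tolist(),"mid",np.round((a+b)/2,4),"ext",np.round(b-a,4),"zmed",np.round(np.median(q[:,2]),4),im[l==i].mean(0).round())
# mat, plate from top by colour
d=np.load("pics/top0d.npy"); im=cv2.imread("pics/top0.png"); P=cloud("top",d)
dark=(im.max(2)<40).astype(np.uint8); dark[:,:340]=0
k,l,s,c=cv2.connectedComponentsWithStats(dark); i=1+s[1:,4].argmax(); q=P[l==i]
print("mat",s[i],np.median(q[:,2]),cv2.minAreaRect(q[:,:2].astype(np.float32)), q.mean(0))
for nm,(u0,u1,v0,v1) in dict(plate=(110,195,180,262)).items():
    S=P[v0:v1,u0:u1].reshape(-1,3); S=S[S[:,2]>.009]; print(nm,cv2.minEnclosingCircle(S[:,:2].astype(np.float32)),np.percentile(S[:,2],[50,95]),len(S))
    S=P[v0:v1,u0:u1]; print(np.round(S[41,::4,2],3), np.round(S[41,::4,1],3))
cv2.imwrite("pics/crop0.png",cv2.resize(im[160:250,215:330],None,fx=6,fy=6,interpolation=cv2.INTER_CUBIC))
E
```

```text
top table z -0.0007867601860702678
0.095 [137, 96, 10, 9, 25] mid [0.7947 0.3417 0.1237] ext [0.0078 0.0053 0.0519] zmed 0.1243 [43. 45. 45.]
0.095 [129, 99, 43, 18, 322] mid [0.7822 0.3241 0.1098] ext [0.035  0.1026 0.0292] zmed 0.1119 [72. 75. 74.]
0.095 [191, 99, 36, 20, 191] mid [0.7771 0.1769 0.1091] ext [0.0444 0.0864 0.027 ] zmed 0.114 [66. 69. 68.]
0.095 [345, 98, 43, 18, 297] mid [ 0.7812 -0.2164  0.1089] ext [0.0355 0.1025 0.0277] zmed 0.1134 [43. 63. 40.]
0.095 [445, 99, 38, 47, 274] mid [ 0.741  -0.4592  0.1046] ext [0.1167 0.0806 0.019 ] zmed 0.1061 [105. 103. 100.]
0.095 [226, 209, 25, 24, 471] mid [0.4935 0.0996 0.1105] ext [0.0552 0.0558 0.0291] zmed 0.1197 [121. 122. 118.]
0.095 [262, 212, 18, 19, 262] mid [0.4921 0.0218 0.1186] ext [0.0402 0.0399 0.0398] zmed 0.133 [45. 62. 89.]
0.095 [295, 212, 23, 23, 404] mid [ 0.4886 -0.0624  0.1046] ext [0.052  0.0524 0.0184] zmed 0.1098 [127. 128. 122.]
0.108 [129, 99, 42, 16, 199] mid [0.7823 0.3241 0.1162] ext [0.0349 0.1026 0.0164] zmed 0.1171 [84. 86. 84.]
0.108 [191, 99, 36, 18, 125] mid [0.7771 0.1769 0.1154] ext [0.0444
[... 5652 characters left out ...]
8.]
0.036 [157, 328, 5, 20, 63] mid [ 0.7878 -0.2623  0.0477] ext [0.0241 0.0039 0.0225] zmed 0.0469 [25. 40. 24.]
mat [ 367  196   80   80 6015] 0.004017385629946801 ((0.4704761505126953, -0.21930110454559326), (0.4420444965362549, 0.2078399807214737), 89.0607681274414) [ 0.46606196 -0.33336463  0.00790135]
plate ((0.45100539922714233, 0.21022269129753113), 0.22215485572814941) [0.01271803 0.01677594] 1717
[-0.002 -0.004  0.001  0.013  0.014  0.012  0.01   0.004  0.007  0.004
  0.004  0.008  0.008  0.006  0.006  0.004  0.009  0.014  0.01   0.
  0.003 -0.   ] [0.456 0.446 0.433 0.417 0.406 0.396 0.387 0.378 0.366 0.357 0.346 0.334
 0.323 0.313 0.303 0.293 0.28  0.269 0.259 0.251 0.239 0.229]
```

View pics/crop0.png

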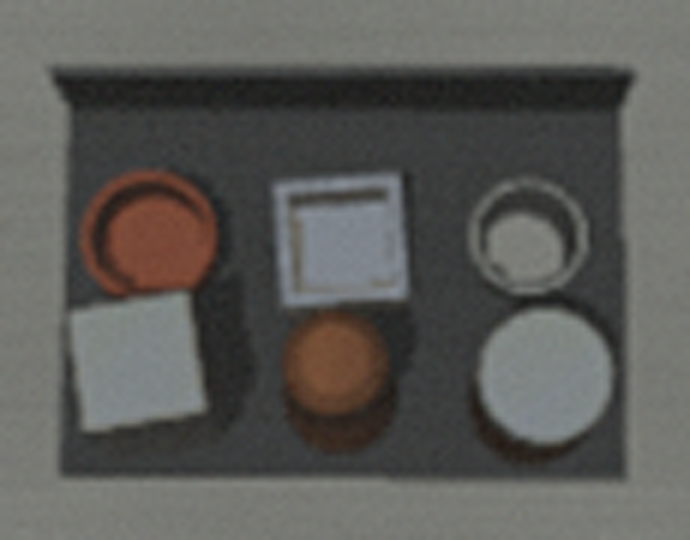

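```bash
python3 - <<'E'
from h import *
def onplane(n,uv,z0):
    m=env.camera_model(n);K=m["K"];T=m["extrinsics"]
    r=np.c_[(uv-K[[0,1],[2,2]])/K[0,0],np.ones(len(uv))]@T[:3,:3].T
    return (T[:3,3]+r*((z0-T[2,3])/r[:,2])[:,None])[:,:2]
for n,(lo) in [("top",0),("scene",1)]:
    d=np.load(f"pics/{n}0d.npy"); im=cv2.imread(f"pics/{n}0.png"); P=cloud(n,d)
    x,y,z=P[...,0],P[...,1],P[...,2]
    dark=((im.max(2)<40)&(abs(x-.466)<.15)&(abs(y+.33)<.14)&(z<.02)).astype(np.uint8)
    dark=cv2.morphologyEx(dark,cv2.MORPH_OPEN,np.ones((3,3)))
    k,l,s,c=cv2.connectedComponentsWithStats(dark); i=1+s[1:,4].argmax()
    uv=np.argwhere(l==i)[:,::-1].astype(float)
    print(n,"mat",cv2.minAreaRect(onplane(n,uv,.005).astype(np.float32)))
    h=im.astype(int); br=((im.min(2)>118 if n=="top" else im.min(2)>150)&(abs(x-.495)<.13)&(abs(y-.33)<.13)&(d>0)).astype(np.uint8)
    k,l,s,c=cv2.connectedComponentsWithStats(br); i=1+s[1:,4].argmax()
    uv=np.argwhere(l==i)[:,::-1].astype(float)
    q=onplane(n,uv,.014); print(n,"plate",s[i],cv2.minEnclosingCircle(q.astype(np.float32)),cv2.fitEllipse(q[cv2.convexHull(q.astype(np.float32),returnPoints=False)[:,0]].astype(np.float32)))
    S=P[(d>0)&(z>.115 if n=="top" else z>.112)&(z<.125)&(abs(x-.495)<.04)&(abs(y-.1)<.04)]
    print("can",cv2.minAreaRect(S[:,:2].astype(np.float32)))
    pr=((h[...,2]>1.5*h[...,0])&(abs(x-.56)<.05)&(abs(y-.1)<.045)&(z>.041)&(z<.055)&(d>0))
    print("pot",cv2.minEnclosingCircle(P[pr][:,:2].astype(np.float32)),pr.sum())
E
```

```text
top mat ((0.4679134488105774, -0.3336358964443207), (0.205511674284935, 0.20484685897827148), 88.26699829101562)
top plate [ 106  189   78   79 3580] ((0.4840133786201477, 0.36432573199272156), 0.11849658191204071) ((0.4886418282985687, 0.36399978399276733), (0.18842031061649323, 0.23184944689273834), 39.15587615966797)
can ((0.4943940341472626, 0.09977409988641739), (0.050262242555618286, 0.05003790184855461), 9.516757011413574)
pot ((0.5583946108818054, 0.10286840051412582), 0.029208408668637276) 93
scene mat ((0.4894711971282959, -0.320293664932251), (0.145905539393425, 0.17068155109882355), 87.15583038330078)
scene plate [ 387  178   76   44 2401] ((0.49512979388237, 0.34973710775375366), 0.09842066466808319) ((0.4994305670261383, 0.3444235920906067), (0.16675922274589539, 0.18877173960208893), 37.77077865600586)
can ((0.49611228704452515, 0.1014360636472702), (0.05126074701547623, 0.05166776850819588), 9.252595901489258)
pot ((0.5586001873016357, 0.1035148873925209), 0.030116653069853783) 177
```

Emit:
carry_out:
  steps:
    - [40, [0, 0, 0], [-0.13, 0, 0]]
    - [40, [0, 0, 0], [-0.13, 0, 0]]
    - [40, [0, 0, 0], [-0.125, 0, 0]]

```text
t: 0.4
position: [0.2456, 0.6012, 0.2414]
tcp_rot: [[-0.001, -0.003, 1.0], [-0.002, 1.0, 0.003], [-1.0, -0.002, -0.001]]
contact_force: [0.2, 1.1, -0.3]
finger_gap: 0.0722
```

Emit:
carry_out:
  steps:
    - [40, [0, -0.044, 0.0163], [0, 0, 0]]
    - [40, [0, -0.044, 0.0163], [0, 0, 0]]
    - [40, [0, -0.044, 0.0163], [0, 0, 0]]
    - [40, [0, -0.044, 0.0163], [0, 0, 0]]
    - [40, [0, -0.044, 0.0163], [0, 0, 0]]

```text
t: 0.9
position: [0.3269, 0.3793, 0.2418]
tcp_rot: [[-0.0, 0.003, 1.0], [-0.001, 1.0, -0.003], [-1.0, -0.001, -0.0]]
contact_force: [0.9, 0.0, 0.6]
finger_gap: 0.0719
```

Emit:
carry_out:
  steps:
    - [40, [0, -0.044, 0.0163], [0, 0, 0]]
    - [40, [0, -0.044, 0.0163], [0, 0, 0]]
    - [40, [0, -0.044, 0.0163], [0, 0, 0]]
    - [40, [0, -0.044, 0.0163], [0, 0, 0]]
    - [40, [0, -0.044, 0.0163], [0, 0, 0]]

```text
t: 1.4
position: [0.4075, 0.1592, 0.242]
tcp_rot: [[-0.0, 0.003, 1.0], [0.0, 1.0, -0.003], [-1.0, 0.0, -0.0]]
contact_force: [1.4, 0.7, 1.0]
finger_gap: 0.0722
```

Emit:
carry_out:
  steps:
    - [40, [0, -0.044, 0.0163], [0, 0, 0]]
    - [40, [0, -0.044, 0.0163], [0, 0, 0]]
    - [40, [0, -0.044, 0.0163], [0, 0, 0]]
    - [40, [0, -0.02, 0.0], [0, 0, 0]]
    - [40, [0, 0, 0], [0, 0, 0]]

```text
t: 1.9
position: [0.4558, 0.0048, 0.242]
tcp_rot: [[-0.001, 0.011, 1.0], [-0.001, 1.0, -0.011], [-1.0, -0.001, -0.001]]
contact_force: [-0.3, 0.0, -0.6]
finger_gap: 0.072
```

```bash
python3 - <<'E'
from h import *
im,d,P,o=grab("wrist","w1")
print(o["position"],o["t"])
x,y,z=P[...,0],P[...,1],P[...,2]; ok=d>0
print("table",np.median(z[ok&(abs(z)<.02)]))
for lo,hi in [(.098,.15),(.04,.056)]:
    m=(ok&(z>lo)&(z<hi)&(d>.15)&(abs(x-.52)<.1)).astype(np.uint8)
    k,l,s,c=cv2.connectedComponentsWithStats(m)
    for i in range(1,k):
        if s[i,4]<150: continue
        q=P[l==i]; print(lo,s[i].tolist(),np.round((q.min(0)+q.max(0))/2,4),np.round(np.ptp(q,axis=0),4),np.round(cv2.minEnclosingCircle(q[:,:2].astype(np.float32))[0],4),im[l==i].mean(0).round())
E
```

```text
[0.45578359 0.00483928 0.24197214] 1.9
table -0.0007649291297286975
0.098 [163, 208, 73, 71, 3908] [ 0.4892 -0.0587  0.1053] [0.0534 0.0535 0.0145] [ 0.4891 -0.0591] [ 99. 110. 118.]
0.098 [375, 210, 79, 76, 4754] [0.4921 0.1024 0.11  ] [0.0525 0.0562 0.024 ] [0.4936 0.1024] [141. 154. 158.]
0.098 [281, 218, 59, 68, 3145] [0.4924 0.0239 0.1175] [0.0416 0.0413 0.0389] [0.4925 0.0242] [36. 60. 95.]
0.04 [188, 190, 56, 40, 277] [ 0.4797 -0.0549  0.0481] [0.0341 0.0457 0.0159] [ 0.4836 -0.0555] [26. 39. 60.]
0.04 [360, 192, 57, 62, 435] [0.4933 0.0988 0.048 ] [0.0544 0.0487 0.0159] [0.4939 0.1026] [67. 75. 80.]
0.04 [281, 198, 47, 29, 435] [0.4841 0.024  0.0479] [0.026  0.0425 0.0158] [0.492 0.024] [31. 50. 78.]
0.04 [273, 260, 59, 51, 606] [0.559  0.023  0.0417] [0.0546 0.0566 0.0034] [0.5576 0.023 ] [152. 154. 156.]
0.04 [193, 263, 53, 52, 909] [ 0.5571 -0.0562  0.048 ] [0.0485 0.0491 0.016 ] [ 0.5564 -0.0565] [65. 71. 74.]
0.04 [359, 262, 17, 48, 290] [0.5589 0.0849 0.0445] [0.0482 0.0157 0.0088] [0.5589 0.0901] [ 47.  76. 141.]
```

View pics/w1.png

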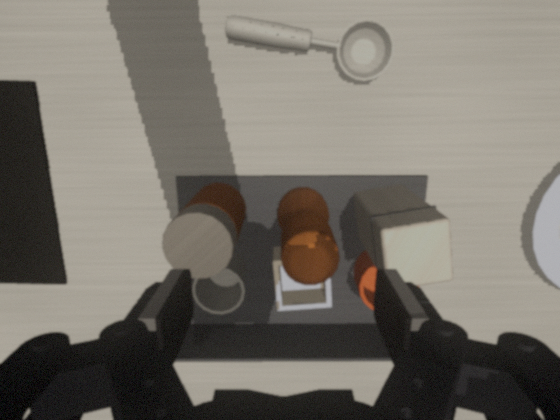

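The wrist view shows the jar at (205,240), the mill at (308,250) and the canister at (405,245). It agrees with the other two cameras within 3 mm.

Emit:
carry_out:
  steps:
    - [40, [0, -0.033, 0.017], [0, 0, 0]]
    - [40, [0, -0.032, 0.017], [0, 0, 0]]
    - [40, [0, 0, 0], [0, 0, 0]]
    - [40, [0, 0, 0], [0, 0, 0]]
    - [40, [0, 0, 0], [0, 0, 0]]

```text
t: 2.45
position: [0.4894, -0.0534, 0.2418]
tcp_rot: [[-0.001, -0.001, 1.0], [0.001, 1.0, 0.001], [-1.0, 0.001, -0.001]]
contact_force: [-1.4, 0.1, 0.7]
finger_gap: 0.072
```

Emit:
carry_out:
  steps:
    - [40, [0.03, -0.007, 0.0005], [0, 0, 0]]
    - [40, [0.04, 0, 0], [0, 0, 0]]
    - [40, [0.04, 0, 0], [0, 0, 0]]
    - [40, [0.03, 0, 0], [0, 0, 0]]
    - [40, [0, 0, 0], [0, 0, 0]]

```text
t: 2.95
position: [0.4856, -0.0604, 0.0981]
tcp_rot: [[-0.011, -0.001, 1.0], [0.0, 1.0, 0.001], [-1.0, 0.0, -0.011]]
contact_force: [-1.8, 0.5, 0.3]
finger_gap: 0.0723
```

Emit:
carry_out:
  steps:
    - [40, [0.013, 0, 0], [0, 0, 0]]
    - [40, [0.013, 0, 0], [0, 0, 0]]
    - [40, [0, 0, 0], [0, 0, 0]]
    - [40, [0, 0, 0], [0, 0, 0]]

```text
t: 3.35
position: [0.4911, -0.0627, 0.0771]
tcp_rot: [[0.002, 0.003, 1.0], [0.0, 1.0, -0.003], [-1.0, 0.0, 0.002]]
contact_force: [1.0, -0.3, -1.0]
finger_gap: 0.0718
```

Emit:
carry_out:
  steps:
    - [40, [0, 0.002, 0], [0, 0, 0]]
    - [40, [0, 0, 0], [0, 0, 0]]
    - [40, [0, 0, 0], [0, 0, 0]]

```text
t: 3.65
position: [0.4906, -0.0607, 0.0766]
tcp_rot: [[0.001, 0.002, 1.0], [0.0, 1.0, -0.002], [-1.0, 0.0, 0.001]]
contact_force: [0.8, -0.6, -0.2]
finger_gap: 0.0718
```

Emit:
carry_out:
  steps:
    - [160, [0, 0, 0], [0, 0, 0]]
    - [160, [0, 0, 0], [0, 0, 0]]
    - [160, [0, 0, 0], [0, 0, 0]]
    - [160, [0, 0, 0], [0, 0, 0]]
    - [160, [0, 0, 0], [0, 0, 0]]

```text
t: 4.15
position: [0.4905, -0.0606, 0.0767]
tcp_rot: [[-0.0, 0.003, 1.0], [0.001, 1.0, -0.003], [-1.0, 0.001, -0.0]]
contact_force: [-0.9, 0.9, 5.6]
finger_gap: 0.0527
```

Emit:
carry_out:
  steps:
    - [160, [-0.015, 0, 0], [0, 0, 0]]
    - [160, [-0.025, 0, 0], [0, 0, 0]]
    - [160, [-0.02, -0.02, 0], [0, 0, 0]]
    - [160, [0, -0.034, 0.003], [0, 0, 0]]
    - [160, [0, -0.034, 0.004], [0, 0, 0]]

```text
t: 4.65
position: [0.4966, -0.1487, 0.1359]
tcp_rot: [[-0.0, 0.0, 1.0], [0.001, 1.0, -0.0], [-1.0, 0.001, -0.0]]
contact_force: [0.2, -0.1, -3.5]
finger_gap: 0.0524
```

Emit:
carry_out:
  steps:
    - [160, [0, -0.034, 0.004], [0, 0, 0]]
    - [160, [0, -0.034, 0.004], [0, 0, 0]]
    - [160, [0, -0.034, 0.004], [0, 0, 0]]
    - [160, [0, -0.034, 0.004], [0, 0, 0]]
    - [160, [0, -0.034, 0.004], [0, 0, 0]]

```text
t: 5.15
position: [0.5154, -0.3194, 0.1344]
tcp_rot: [[-0.003, 0.003, 1.0], [0.001, 1.0, -0.003], [-1.0, 0.001, -0.003]]
contact_force: [0.8, -0.1, -2.7]
finger_gap: 0.0526
```

Emit:
carry_out:
  steps:
    - [160, [0, -0.034, 0.003], [0, 0, 0]]
    - [160, [0, -0.025, 0.002], [0, 0, 0]]
    - [160, [0, -0.015, 0], [0, 0, 0]]
    - [160, [0, 0, 0], [0, 0, 0]]
    - [160, [0, 0, 0], [0, 0, 0]]

```text
t: 5.65
position: [0.521, -0.3913, 0.1351]
tcp_rot: [[-0.002, 0.003, 1.0], [0.003, 1.0, -0.003], [-1.0, 0.003, -0.002]]
contact_force: [-0.1, 1.1, -3.0]
finger_gap: 0.0524
```

Emit:
carry_out:
  steps:
    - [160, [0.02, -0.004, 0.001], [0, 0, 0]]
    - [160, [0.02, 0, 0], [0, 0, 0]]
    - [160, [0.01, 0, 0], [0, 0, 0]]
    - [160, [0.004, 0, 0], [0, 0, 0]]
    - [160, [0, 0, 0], [0, 0, 0]]

```text
t: 6.15
position: [0.5222, -0.3958, 0.0811]
tcp_rot: [[-0.002, 0.002, 1.0], [0.001, 1.0, -0.002], [-1.0, 0.001, -0.002]]
contact_force: [0.9, 0.9, -3.9]
finger_gap: 0.0524
```

Emit:
carry_out:
  steps:
    - [160, [0.003, 0, 0], [0, 0, 0]]
    - [160, [0, 0, 0], [0, 0, 0]]
    - [160, [0, 0, 0], [0, 0, 0]]

```text
t: 6.45
position: [0.5228, -0.3974, 0.08]
tcp_rot: [[0.001, 0.003, 1.0], [-0.001, 1.0, -0.003], [-1.0, -0.001, 0.001]]
contact_force: [-0.3, 0.0, -4.6]
finger_gap: 0.0525
```

Emit:
carry_out:
  steps:
    - [160, [0.003, 0, 0], [0, 0, 0]]
    - [160, [0.0015, 0, 0], [0, 0, 0]]
    - [160, [0, 0, 0], [0, 0, 0]]
    - [160, [0, 0, 0], [0, 0, 0]]

```text
t: 6.85
position: [0.5229, -0.3974, 0.0758]
tcp_rot: [[0.001, 0.003, 1.0], [-0.0, 1.0, -0.003], [-1.0, -0.0, 0.001]]
contact_force: [-1.7, 2.0, 4.1]
finger_gap: 0.0527
```

Contact: the force has gone from -4 to +4 N. I'll release, then rise.

Emit:
carry_out:
  steps:
    - [50, [0, 0, 0], [0, 0, 0]]
    - [50, [0, 0, 0], [0, 0, 0]]
    - [50, [0, 0, 0], [0, 0, 0]]
    - [50, [0, 0, 0], [0, 0, 0]]
    - [50, [0, 0, 0], [0, 0, 0]]

```text
t: 7.35
position: [0.5224, -0.3971, 0.0747]
tcp_rot: [[-0.0, 0.003, 1.0], [-0.0, 1.0, -0.003], [-1.0, -0.0, -0.0]]
contact_force: [0.2, 0.2, -0.4]
finger_gap: 0.0686
```

Emit:
carry_out:
  steps:
    - [50, [-0.03, 0, 0], [0, 0, 0]]
    - [50, [-0.04, 0, 0], [0, 0, 0]]
    - [50, [-0.04, 0, 0], [0, 0, 0]]
    - [70, [-0.04, 0.03, 0], [0, 0, 0]]
    - [70, [0, 0.045, -0.003], [0, 0, 0]]

```text
t: 7.85
position: [0.5221, -0.3283, 0.2324]
tcp_rot: [[0.012, 0.01, 1.0], [-0.009, 1.0, -0.01], [-1.0, -0.009, 0.013]]
contact_force: [1.0, -0.1, 0.3]
finger_gap: 0.0619
```

Emit:
carry_out:
  steps:
    - [70, [0, 0.045, -0.003], [0, 0, 0]]
    - [70, [0, 0.045, -0.004], [0, 0, 0]]
    - [70, [0, 0.045, -0.004], [0, 0, 0]]
    - [70, [0, 0.045, -0.004], [0, 0, 0]]
    - [70, [0, 0.045, -0.004], [0, 0, 0]]

```text
t: 8.35
position: [0.5008, -0.0953, 0.225]
tcp_rot: [[0.001, 0.003, 1.0], [0.0, 1.0, -0.003], [-1.0, 0.0, 0.001]]
contact_force: [0.5, -0.4, 0.1]
finger_gap: 0.0618
```

Emit:
carry_out:
  steps:
    - [70, [0, 0.045, -0.004], [0, 0, 0]]
    - [70, [0, 0.045, -0.003], [0, 0, 0]]
    - [70, [0, 0.03, 0], [0, 0, 0]]
    - [70, [0, 0, 0], [0, 0, 0]]
    - [70, [0, 0, 0], [0, 0, 0]]

```text
t: 8.85
position: [0.4945, 0.0236, 0.2248]
tcp_rot: [[0.0, 0.001, 1.0], [-0.0, 1.0, -0.001], [-1.0, -0.0, 0.0]]
contact_force: [1.2, -0.8, 0.5]
finger_gap: 0.0619
```

Emit:
carry_out:
  steps:
    - [70, [0.035, -0.001, -0.0015], [0, 0, 0]]
    - [70, [0.04, 0, 0], [0, 0, 0]]
    - [70, [0.035, 0, 0], [0, 0, 0]]
    - [70, [0.023, 0, 0], [0, 0, 0]]
    - [70, [0, 0, 0], [0, 0, 0]]

```text
t: 9.35
position: [0.4898, 0.0193, 0.0887]
tcp_rot: [[-0.008, 0.006, 1.0], [-0.003, 1.0, -0.006], [-1.0, -0.003, -0.008]]
contact_force: [0.2, -0.6, -0.7]
finger_gap: 0.062
```

Emit:
carry_out:
  steps:
    - [70, [0, 0, 0], [0, 0, 0]]
    - [70, [0, 0, 0], [0, 0, 0]]
    - [70, [0, 0, 0], [0, 0, 0]]

```text
t: 9.65
position: [0.4948, 0.0219, 0.0935]
tcp_rot: [[0.004, 0.003, 1.0], [0.001, 1.0, -0.003], [-1.0, 0.001, 0.004]]
contact_force: [0.2, 0.8, 0.8]
finger_gap: 0.062
```

Emit:
carry_out:
  steps:
    - [190, [0, 0, 0], [0, 0, 0]]
    - [190, [0, 0, 0], [0, 0, 0]]
    - [190, [0, 0, 0], [0, 0, 0]]
    - [190, [0, 0, 0], [0, 0, 0]]
    - [190, [0, 0, 0], [0, 0, 0]]

```text
t: 10.15
position: [0.4942, 0.0225, 0.0931]
tcp_rot: [[0.002, 0.002, 1.0], [0.001, 1.0, -0.002], [-1.0, 0.001, 0.002]]
contact_force: [-1.1, 0.3, 5.8]
finger_gap: 0.0408
```

Emit:
carry_out:
  steps:
    - [190, [-0.015, 0, 0], [0, 0, 0]]
    - [190, [-0.025, 0, 0], [0, 0, 0]]
    - [190, [-0.015, -0.02, -0.003], [0, 0, 0]]
    - [190, [0, -0.034, -0.008], [0, 0, 0]]
    - [190, [0, -0.034, -0.008], [0, 0, 0]]

```text
t: 10.65
position: [0.4737, -0.0661, 0.1471]
tcp_rot: [[0.001, -0.0, 1.0], [0.0, 1.0, 0.0], [-1.0, 0.0, 0.001]]
contact_force: [0.1, -0.6, -2.6]
finger_gap: 0.0408
```

Emit:
carry_out:
  steps:
    - [190, [0, -0.034, -0.008], [0, 0, 0]]
    - [190, [0, -0.034, -0.008], [0, 0, 0]]
    - [190, [0, -0.034, -0.008], [0, 0, 0]]
    - [190, [0, -0.034, -0.008], [0, 0, 0]]
    - [190, [0, -0.034, -0.008], [0, 0, 0]]

```text
t: 11.15
position: [0.4322, -0.2366, 0.1463]
tcp_rot: [[-0.001, 0.002, 1.0], [0.001, 1.0, -0.002], [-1.0, 0.001, -0.001]]
contact_force: [1.4, 0.7, -1.7]
finger_gap: 0.0408
```

Emit:
carry_out:
  steps:
    - [190, [0, -0.034, -0.008], [0, 0, 0]]
    - [190, [0, -0.034, -0.008], [0, 0, 0]]
    - [190, [0, -0.02, -0.004], [0, 0, 0]]
    - [190, [0, -0.01, -0.002], [0, 0, 0]]
    - [190, [0, 0, 0], [0, 0, 0]]

```text
t: 11.65
position: [0.4101, -0.3347, 0.1465]
tcp_rot: [[-0.001, 0.005, 1.0], [-0.0, 1.0, -0.005], [-1.0, -0.0, -0.001]]
contact_force: [0.3, 0.7, -2.6]
finger_gap: 0.0409
```

Descend 54 mm to about z 0.092.

Emit:
carry_out:
  steps:
    - [190, [0.02, 0, 0.003], [0, 0, 0]]
    - [190, [0.018, 0, 0], [0, 0, 0]]
    - [190, [0.008, 0, 0], [0, 0, 0]]
    - [190, [0.003, 0, 0], [0, 0, 0]]
    - [190, [0, 0, 0], [0, 0, 0]]

```text
t: 12.15
position: [0.4144, -0.3327, 0.0976]
tcp_rot: [[-0.0, 0.001, 1.0], [0.001, 1.0, -0.001], [-1.0, 0.001, -0.0]]
contact_force: [-0.4, -0.1, -2.8]
finger_gap: 0.0407
```

Emit:
carry_out:
  steps:
    - [190, [0.002, 0, 0], [0, 0, 0]]
    - [190, [0.002, 0, 0], [0, 0, 0]]
    - [190, [0, 0, 0], [0, 0, 0]]
    - [190, [0, 0, 0], [0, 0, 0]]

```text
t: 12.55
position: [0.4142, -0.3339, 0.094]
tcp_rot: [[0.0, 0.003, 1.0], [-0.0, 1.0, -0.003], [-1.0, -0.0, 0.0]]
contact_force: [-0.3, 0.3, -2.2]
finger_gap: 0.0406
```

Emit:
carry_out:
  steps:
    - [190, [0.0015, 0, 0], [0, 0, 0]]
    - [190, [0.001, 0, 0], [0, 0, 0]]
    - [190, [0, 0, 0], [0, 0, 0]]
    - [190, [0, 0, 0], [0, 0, 0]]

```text
t: 12.95
position: [0.4145, -0.334, 0.0922]
tcp_rot: [[0.001, 0.003, 1.0], [0.0, 1.0, -0.003], [-1.0, 0.0, 0.001]]
contact_force: [-1.6, 1.3, 5.2]
finger_gap: 0.0408
```

Emit:
carry_out:
  steps:
    - [80, [0, 0, 0], [0, 0, 0]]
    - [80, [0, 0, 0], [0, 0, 0]]
    - [80, [0, 0, 0], [0, 0, 0]]
    - [80, [0, 0, 0], [0, 0, 0]]
    - [80, [0, 0, 0], [0, 0, 0]]

```text
t: 13.45
position: [0.4141, -0.3337, 0.0912]
tcp_rot: [[-0.0, 0.003, 1.0], [-0.0, 1.0, -0.003], [-1.0, -0.0, -0.0]]
contact_force: [-0.1, -0.7, -0.4]
finger_gap: 0.0582
```

Emit:
carry_out:
  steps:
    - [80, [-0.03, 0, 0], [0, 0, 0]]
    - [80, [-0.04, 0, 0], [0, 0, 0]]
    - [80, [-0.04, 0, 0], [0, 0, 0]]
    - [55, [-0.024, 0.035, 0.006], [0, 0, 0]]
    - [55, [0, 0.045, 0.008], [0, 0, 0]]

```text
t: 13.95
position: [0.4303, -0.2575, 0.2299]
tcp_rot: [[0.009, 0.01, 1.0], [-0.004, 1.0, -0.01], [-1.0, -0.004, 0.009]]
contact_force: [0.5, 0.4, -0.6]
finger_gap: 0.0667
```

Emit:
carry_out:
  steps:
    - [55, [0, 0.045, 0.008], [0, 0, 0]]
    - [55, [0, 0.045, 0.008], [0, 0, 0]]
    - [55, [0, 0.045, 0.008], [0, 0, 0]]
    - [55, [0, 0.045, 0.008], [0, 0, 0]]
    - [55, [0, 0.045, 0.008], [0, 0, 0]]

```text
t: 14.45
position: [0.4689, -0.0272, 0.2255]
tcp_rot: [[0.001, 0.003, 1.0], [0.001, 1.0, -0.003], [-1.0, 0.001, 0.001]]
contact_force: [1.7, -0.6, 0.1]
finger_gap: 0.0671
```

Emit:
carry_out:
  steps:
    - [55, [0, 0.045, 0.008], [0, 0, 0]]
    - [55, [0, 0.045, 0.008], [0, 0, 0]]
    - [55, [0, 0.04, 0.008], [-0.082, 0, 0]]
    - [55, [0, 0, 0], [-0.082, 0, 0]]
    - [55, [0, 0, 0], [0, 0, 0]]

```text
t: 14.95
position: [0.4931, 0.1026, 0.225]
tcp_rot: [[-0.0, -0.164, 0.986], [-0.001, 0.986, 0.164], [-1.0, -0.001, -0.001]]
contact_force: [0.5, -0.6, 1.0]
finger_gap: 0.0669
```

Emit:
carry_out:
  steps:
    - [55, [0, 0, 0], [0, 0, 0]]
    - [55, [0, 0, 0], [0, 0, 0]]

```text
t: 15.15
position: [0.4932, 0.0994, 0.2252]
tcp_rot: [[-0.0, -0.157, 0.988], [-0.0, 0.988, 0.157], [-1.0, -0.0, -0.0]]
contact_force: [-0.8, -0.1, -1.1]
finger_gap: 0.067
```

Emit:
carry_out:
  steps:
    - [55, [0.035, 0.0015, 0.0015], [0, 0, 0]]
    - [55, [0.04, 0, 0], [0, 0, 0]]
    - [55, [0.04, 0, 0], [0, 0, 0]]
    - [55, [0.022, 0, 0], [0, 0, 0]]
    - [55, [0.006, 0, 0], [0, 0, 0]]

```text
t: 15.65
position: [0.492, 0.1007, 0.0795]
tcp_rot: [[-0.006, -0.157, 0.988], [-0.003, 0.988, 0.157], [-1.0, -0.002, -0.006]]
contact_force: [-0.2, -0.7, 0.4]
finger_gap: 0.0669
```

Emit:
carry_out:
  steps:
    - [55, [0, 0, 0], [0, 0, 0]]
    - [55, [0, 0, 0], [0, 0, 0]]
    - [55, [0, 0, 0], [0, 0, 0]]

```text
t: 15.95
position: [0.4962, 0.103, 0.0841]
tcp_rot: [[0.004, -0.16, 0.987], [0.001, 0.987, 0.16], [-1.0, 0.001, 0.004]]
contact_force: [0.1, -0.7, -0.1]
finger_gap: 0.0672
```

Emit:
carry_out:
  steps:
    - [55, [0, -0.0015, -0.001], [0, 0, 0]]
    - [55, [0, 0, 0], [0, 0, 0]]
    - [55, [0, 0, 0], [0, 0, 0]]

```text
t: 16.25
position: [0.494, 0.1012, 0.0828]
tcp_rot: [[0.001, -0.16, 0.987], [0.0, 0.987, 0.16], [-1.0, 0.0, 0.001]]
contact_force: [0.2, 0.4, -0.5]
finger_gap: 0.067
```

Emit:
carry_out:
  steps:
    - [170, [0, 0, 0], [0, 0, 0]]
    - [170, [0, 0, 0], [0, 0, 0]]
    - [170, [0, 0, 0], [0, 0, 0]]
    - [170, [0, 0, 0], [0, 0, 0]]
    - [170, [0, 0, 0], [0, 0, 0]]

```text
t: 16.75
position: [0.4941, 0.1014, 0.0826]
tcp_rot: [[0.0, -0.161, 0.987], [0.0, 0.987, 0.161], [-1.0, 0.0, 0.0]]
contact_force: [-0.6, 1.0, 4.8]
finger_gap: 0.0492
```

Emit:
carry_out:
  steps:
    - [170, [-0.015, 0, 0], [0, 0, 0]]
    - [170, [-0.025, 0, 0], [0, 0, 0]]
    - [170, [-0.02, -0.01, -0.001], [0, 0, 0]]
    - [170, [0, -0.034, -0.003], [0, 0, 0]]
    - [170, [0, -0.034, -0.003], [0, 0, 0]]

```text
t: 17.25
position: [0.4988, 0.023, 0.1418]
tcp_rot: [[-0.0, -0.164, 0.986], [-0.0, 0.986, 0.164], [-1.0, -0.0, -0.0]]
contact_force: [0.6, -0.8, -5.0]
finger_gap: 0.0493
```

Emit:
carry_out:
  steps:
    - [170, [0, -0.034, -0.003], [0, 0, 0]]
    - [170, [0, -0.034, -0.003], [0, 0, 0]]
    - [170, [0, -0.034, -0.003], [0, 0, 0]]
    - [170, [0, -0.034, -0.003], [0, 0, 0]]
    - [170, [0, -0.034, -0.003], [0, 0, 0]]

```text
t: 17.75
position: [0.5101, -0.1484, 0.1406]
tcp_rot: [[-0.003, -0.16, 0.987], [0.0, 0.987, 0.16], [-1.0, 0.001, -0.003]]
contact_force: [0.0, 1.3, -3.3]
finger_gap: 0.0493
```

Emit:
carry_out:
  steps:
    - [170, [0, -0.034, -0.003], [0, 0, 0]]
    - [170, [0, -0.034, -0.003], [0, 0, 0]]
    - [170, [0, -0.034, -0.002], [0, 0, 0]]
    - [170, [0, -0.018, -0.001], [0, 0, 0]]
    - [170, [0, 0, 0], [0, 0, 0]]

```text
t: 18.25
position: [0.5198, -0.2717, 0.1409]
tcp_rot: [[-0.003, -0.154, 0.988], [-0.003, 0.988, 0.154], [-1.0, -0.003, -0.003]]
contact_force: [-0.6, -0.5, -2.1]
finger_gap: 0.0496
```

Emit:
carry_out:
  steps:
    - [170, [0.02, 0, 0], [0, 0, 0]]
    - [170, [0.02, 0, 0], [0, 0, 0]]
    - [170, [0.012, 0, 0], [0, 0, 0]]
    - [170, [0.004, 0, 0], [0, 0, 0]]
    - [170, [0, 0, 0], [0, 0, 0]]

```text
t: 18.75
position: [0.5216, -0.2661, 0.0852]
tcp_rot: [[-0.002, -0.161, 0.987], [0.001, 0.987, 0.161], [-1.0, 0.001, -0.002]]
contact_force: [0.7, 0.8, -3.3]
finger_gap: 0.0491
```

Emit:
carry_out:
  steps:
    - [170, [0.001, 0, 0], [0, 0, 0]]
    - [170, [0, 0, 0], [0, 0, 0]]
    - [170, [0, 0, 0], [0, 0, 0]]

```text
t: 19.05
position: [0.5229, -0.2674, 0.0862]
tcp_rot: [[0.002, -0.161, 0.987], [-0.001, 0.987, 0.161], [-1.0, -0.001, 0.001]]
contact_force: [0.5, 0.0, -3.8]
finger_gap: 0.0495
```

Emit:
carry_out:
  steps:
    - [170, [0.0025, 0, 0], [0, 0, 0]]
    - [170, [0.0022, 0, 0], [0, 0, 0]]
    - [170, [0, 0, 0], [0, 0, 0]]
    - [170, [0, 0, 0], [0, 0, 0]]

```text
t: 19.45
position: [0.5228, -0.2672, 0.0817]
tcp_rot: [[0.001, -0.161, 0.987], [0.0, 0.987, 0.161], [-1.0, 0.0, 0.001]]
contact_force: [-1.6, 1.6, 4.6]
finger_gap: 0.0495
```

Emit:
carry_out:
  steps:
    - [60, [0, 0, 0], [0, 0, 0]]
    - [60, [0, 0, 0], [0, 0, 0]]
    - [60, [0, 0, 0], [0, 0, 0]]
    - [60, [0, 0, 0], [0, 0, 0]]
    - [60, [0, 0, 0], [0, 0, 0]]

```text
t: 19.95
position: [0.5223, -0.2671, 0.0804]
tcp_rot: [[-0.0, -0.161, 0.987], [-0.0, 0.987, 0.161], [-1.0, -0.0, -0.0]]
contact_force: [-0.2, -0.4, -0.6]
finger_gap: 0.0653
```

Emit:
carry_out:
  steps:
    - [60, [-0.03, 0, 0], [0, 0, 0]]
    - [60, [-0.04, 0, 0], [0, 0, 0]]
    - [60, [-0.045, 0, 0], [0, 0, 0]]
    - [40, [-0.03, 0.03, 0.008], [0, 0, 0]]
    - [40, [0, 0.04, 0.0106], [0, 0, 0]]

```text
t: 20.45
position: [0.5323, -0.1994, 0.2318]
tcp_rot: [[0.012, -0.153, 0.988], [-0.004, 0.988, 0.153], [-1.0, -0.006, 0.011]]
contact_force: [0.2, -0.4, -0.4]
finger_gap: 0.0717
```

Emit:
carry_out:
  steps:
    - [40, [0, 0.04, 0.0106], [0, 0, 0]]
    - [40, [0, 0.04, 0.0106], [0, 0, 0]]
    - [40, [0, 0.04, 0.0106], [0, 0, 0]]
    - [40, [0, 0.04, 0.0106], [0, 0, 0]]
    - [40, [0, 0.04, 0.0106], [0, 0, 0]]

```text
t: 20.95
position: [0.5495, 0.0124, 0.2257]
tcp_rot: [[0.0, -0.16, 0.987], [0.0, 0.987, 0.16], [-1.0, 0.0, 0.001]]
contact_force: [0.0, -0.4, -0.0]
finger_gap: 0.0722
```

Emit:
carry_out:
  steps:
    - [40, [0, 0.04, 0.0106], [0, 0, 0]]
    - [40, [0, 0.03, 0.008], [0, 0, 0]]
    - [40, [0, 0.02, 0.004], [0, 0, 0]]
    - [40, [0, 0, 0], [0, 0, 0]]
    - [40, [0, 0, 0], [0, 0, 0]]

```text
t: 21.45
position: [0.5573, 0.1028, 0.2254]
tcp_rot: [[-0.0, -0.161, 0.987], [-0.001, 0.987, 0.161], [-1.0, -0.001, -0.001]]
contact_force: [0.4, -0.1, -0.4]
finger_gap: 0.0722
```

```bash
python3 - <<'E'
from h import *
im,d,P,o=grab("wrist","w2"); grab("top","t2")
print(o["position"],o["tcp_rot"][:,1],o["t"])
x,y,z=P[...,0],P[...,1],P[...,2]; h=im.astype(int)
m=(h[...,2]>1.5*h[...,0])&(z>.03)&(z<.055)&(d>.15); q=P[m]
print(m.sum(),cv2.minEnclosingCircle(q[:,:2].astype(np.float32)),np.percentile(q[:,2],[5,50,95]))
E
```

```text
[0.55732174 0.1027658  0.22536263] [-1.61059447e-01  9.86944218e-01 -9.82436483e-04] 21.45
1398 ((0.5840713381767273, 0.0720231756567955), 0.0712784081697464) [0.03255439 0.04621702 0.04786762]
```

View pics/w2.png

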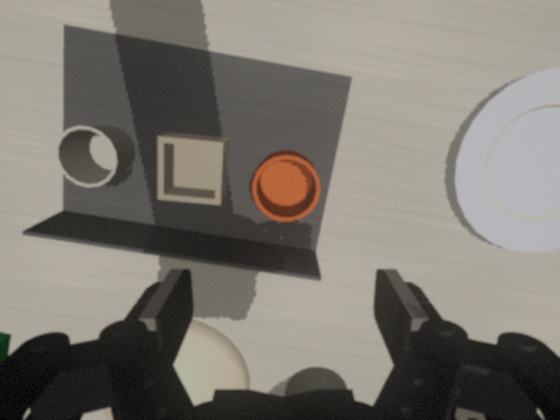

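View pics/t2.png

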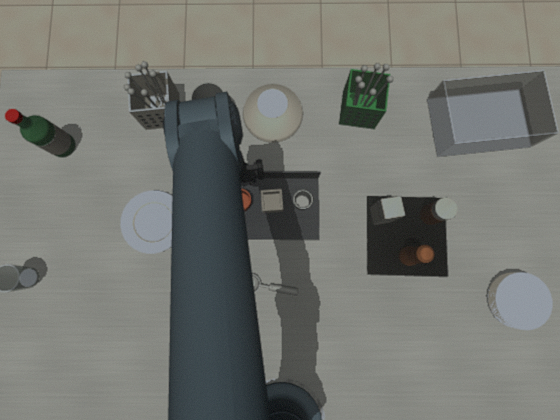

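The top view shows all three standing on the mat: canister (392,208), jar (445,209) and mill (425,254). In the wrist view the pot is at (286,187), the plate's centre is near (545,160), and the dish and tumbler haven't moved.

```bash
python3 - <<'E'
from h import *
o=env.get_obs(); im,d=env.get_image("wrist"); P=cloud("wrist",d,o); h=im.astype(int)
x,y,z=P[...,0],P[...,1],P[...,2]
m=(h[...,2]>1.5*h[...,0])&(z>.042)&(z<.055)&(abs(x-.56)<.045)&(abs(y-.103)<.045); q=P[m]
print(m.sum(),cv2.minEnclosingCircle(q[:,:2].astype(np.float32)),np.percentile(q[:,2],[5,50,95]))
# plate rim circle fit from top0+wrist depth: points z>.010
from scipy.optimize import least_squares
def fit(q):
    r=least_squares(lambda p:np.hypot(q[:,0]-p[0],q[:,1]-p[1])-p[2],[.49,.345,.08],loss="soft_l1",f_scale=.002); return r.x
# contour by colour vs table in top0, ray onto z=.016
im0=cv2.imread("pics/top0.png"); d0=np.load("pics/top0d.npy"); P0=cloud("top",d0)
sub=cv2.cvtColor(im0,cv2.COLOR_BGR2HSV)[180:262,112:195]
print("hsv plate",sub[15,40],"table",sub[5,5],sub[78,78])
for nm,Q,I in [("top",P0,im0),("wrist",P,im)]:
    g=I.astype(int); mm=(g[...,0]-g[...,2]>-2)&(g.min(2)>90)&(abs(Q[...,0]-.49)<.11)&(abs(Q[...,1]-.345)<.11)
    mm=cv2.morphologyEx(mm.astype(np.uint8),cv2.MORPH_OPEN,np.ones((3,3)))
    k,l,s,c=cv2.connectedComponentsWithStats(mm); i=1+s[1:,4].argmax()
    cn=max(cv2.findContours((l==i).astype(np.uint8),0,1)[0],key=len)[:,0]
    q=Q[cn[:,1],cn[:,0]]
    if nm=="wrist": q=q[(cn[:,0]<557)]
    print(nm,s[i],fit(q),np.median(q[:,2]))
E
```

```text
1043 ((0.5580168962478638, 0.10595802962779999), 0.028942139819264412) [0.0435573  0.04660597 0.04793516]
hsv plate [110  21 144] table [ 43  15 120] [ 50  12 123]
top [ 120  190   65   64 3208] [0.50827562 0.34116567 0.08689558] 0.0016042659738602083
wrist [ 457   68  103  183 7882] [0.50596448 0.34337817 0.08071491] 0.008871795713924102
```

Emit:
carry_out:
  steps:
    - [40, [0.02, 0.001, 0.001], [-0.14, 0, 0]]
    - [40, [0.02, 0, 0], [-0.14, 0, 0]]
    - [40, [0.02, 0, 0], [-0.14, 0, 0]]
    - [40, [0.02, 0, 0], [-0.14, 0, 0]]
    - [40, [0.0, 0, 0], [-0.06, 0, 0]]

```text
t: 22.1
position: [0.5557, 0.1018, 0.1424]
tcp_rot: [[-0.006, -0.705, 0.71], [-0.002, 0.71, 0.705], [-1.0, 0.003, -0.006]]
contact_force: [-0.5, -0.4, 0.4]
finger_gap: 0.072
```

Emit:
carry_out:
  steps:
    - [40, [0, 0, 0], [0, 0, 0]]
    - [40, [0, 0, 0], [0, 0, 0]]

```text
t: 22.3
position: [0.5589, 0.1031, 0.146]
tcp_rot: [[0.001, -0.702, 0.713], [-0.0, 0.713, 0.702], [-1.0, -0.001, 0.001]]
contact_force: [0.6, 0.6, -0.5]
finger_gap: 0.072
```

Emit:
carry_out:
  steps:
    - [40, [0.035, 0.001, 0], [0, 0, 0]]
    - [40, [0.035, 0, 0], [0, 0, 0]]
    - [40, [0.025, 0, 0], [0, 0, 0]]
    - [40, [0.012, 0, 0], [0, 0, 0]]
    - [40, [0.005, 0, 0], [0, 0, 0]]

```text
t: 22.8
position: [0.5574, 0.1048, 0.0329]
tcp_rot: [[-0.001, -0.703, 0.711], [-0.001, 0.711, 0.703], [-1.0, 0.0, -0.001]]
contact_force: [0.3, 0.9, 0.7]
finger_gap: 0.072
```

Emit:
carry_out:
  steps:
    - [40, [0.003, 0, 0], [0, 0, 0]]
    - [40, [0, 0, 0], [0, 0, 0]]
    - [40, [0, 0, 0], [0, 0, 0]]

```text
t: 23.1
position: [0.5588, 0.1055, 0.0319]
tcp_rot: [[0.003, -0.704, 0.71], [0.001, 0.71, 0.704], [-1.0, -0.001, 0.002]]
contact_force: [-0.1, -0.8, -0.3]
finger_gap: 0.0717
```

Emit:
carry_out:
  steps:
    - [150, [0, 0, 0], [0, 0, 0]]
    - [150, [0, 0, 0], [0, 0, 0]]
    - [150, [0, 0, 0], [0, 0, 0]]
    - [150, [0, 0, 0], [0, 0, 0]]
    - [150, [0, 0, 0], [0, 0, 0]]

```text
t: 23.6
position: [0.5589, 0.1056, 0.0323]
tcp_rot: [[0.002, -0.704, 0.71], [0.001, 0.71, 0.704], [-1.0, -0.001, 0.002]]
contact_force: [-1.6, -1.0, 6.1]
finger_gap: 0.0569
```

Emit:
carry_out:
  steps:
    - [150, [-0.015, 0, 0], [0, 0, 0]]
    - [150, [-0.025, 0, 0], [0, 0, 0]]
    - [150, [-0.03, 0.0128, 0.008], [0, 0, 0]]
    - [150, [-0.02, 0.0256, 0.0162], [0, 0, 0]]
    - [150, [0, 0.0256, 0.0162], [0, 0, 0]]

```text
t: 24.1
position: [0.544, 0.1797, 0.1251]
tcp_rot: [[0.007, -0.702, 0.712], [0.003, 0.712, 0.702], [-1.0, -0.003, 0.007]]
contact_force: [0.5, 1.2, -1.8]
finger_gap: 0.0564
```

Emit:
carry_out:
  steps:
    - [150, [0, 0.0256, 0.0162], [0, 0, 0]]
    - [150, [0, 0.0256, 0.0162], [0, 0, 0]]
    - [150, [0, 0.0128, 0.008], [0, 0, 0]]
    - [150, [0, 0, 0], [0, 0, 0]]
    - [150, [0, 0, 0], [0, 0, 0]]

```text
t: 24.6
position: [0.525, 0.2513, 0.1205]
tcp_rot: [[-0.0, -0.704, 0.71], [-0.002, 0.71, 0.704], [-1.0, -0.001, -0.001]]
contact_force: [0.4, -0.7, -2.6]
finger_gap: 0.0564
```

```bash
python3 - <<'E'
from h import *
im,d,P,o=grab("wrist","w3"); print(o["position"],o["finger_gap"],o["t"])
np.save("pics/w3P.npy",P)
E
```

```text
[0.52502773 0.25134455 0.12052509] 0.056398423229986824 24.6
```

View pics/w3.png

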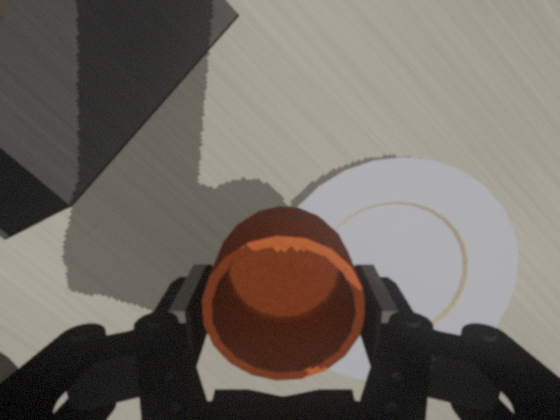

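The pot is held upright, its rim around (285,308). The plate's right edge is visible, and its inner ring is near (465,260).

```bash
python3 - <<'E'
from h import *
from scipy.optimize import least_squares
im=cv2.imread("pics/w3.png"); P=np.load("pics/w3P.npy"); g=im.astype(int)
m=((g[...,0]-g[...,2]>-2)&(g.min(2)>110)&(P[...,2]<.03)&(P[...,1]>.2)).astype(np.uint8)
m=cv2.morphologyEx(m,cv2.MORPH_OPEN,np.ones((3,3)))
k,l,s,c=cv2.connectedComponentsWithStats(m); i=1+s[1:,4].argmax(); print(s[i])
cn=max(cv2.findContours((l==i).astype(np.uint8),0,1)[0],key=len)[:,0]
K=env.camera_model("wrist")["K"]
sel=((cn[:,0]>415)&(cn[:,1]<322)); cn=cn[sel]
o=env.get_obs(); M=env.camera_model("wrist")["mount"]; T=np.eye(4);T[:3,:3]=o["tcp_rot"];T[:3,3]=o["position"];T=T@M
r=np.c_[(cn-K[[0,1],[2,2]])/K[0,0],np.ones(len(cn))]@T[:3,:3].T
q=T[:3,3]+r*((.016-T[2,3])/r[:,2])[:,None]
for fixed in (0,1):
    f=(lambda p:np.hypot(q[:,0]-p[0],q[:,1]-p[1])-(.085 if fixed else p[2]))
    s=least_squares(f,[.5,.34,.085],loss="soft_l1",f_scale=.001); print(s.x,np.abs(s.fun).mean(),len(q))
pm=(g[...,2]>1.5*g[...,0])&(P[...,2]>.126)&(P[...,2]<.15); Q=P[pm]
print("pot",pm.sum(),cv2.minEnclosingCircle(Q[:,:2].astype(np.float32)),np.percentile(Q[:,2],[5,95]),o["position"])
E
```

```text
[  299   158   219   177 13497]
[0.47408274 0.33946129 0.0522599 ] 0.0116615219166956 352
[0.50921998 0.33541171 0.085     ] 0.012449437935920304 352
pot 8435 ((0.5299047231674194, 0.24798667430877686), 0.035719651728868484) [0.12705308 0.13597034] [0.5254486  0.25022503 0.12047282]
```

```bash
python3 - <<'E'
from h import *
from scipy.optimize import least_squares
im=cv2.imread("pics/w3.png"); P=np.load("pics/w3P.npy"); g=im.astype(int)
m=((g[...,0]-g[...,2]>-2)&(g.min(2)>110)&(P[...,2]<.03)&(P[...,1]>.2)).astype(np.uint8)
m=cv2.morphologyEx(m,cv2.MORPH_OPEN,np.ones((3,3)))
k,l,s,c=cv2.connectedComponentsWithStats(m); i=1+s[1:,4].argmax()
cn=cv2.convexHull(np.argwhere(l==i)[:,::-1].astype(np.int32))[:,0]
cn=cn[(cn[:,1]<322)]
K=env.camera_model("wrist")["K"]
o=env.get_obs(); M=env.camera_model("wrist")["mount"]; T=np.eye(4);T[:3,:3]=o["tcp_rot"];T[:3,3]=o["position"];T=T@M
r=np.c_[(cn-K[[0,1],[2,2]])/K[0,0],np.ones(len(cn))]@T[:3,:3].T
for zz in (.012,.016):
    q=T[:3,3]+r*((zz-T[2,3])/r[:,2])[:,None]
    for fixed in (0,1):
        f=(lambda p:np.hypot(q[:,0]-p[0],q[:,1]-p[1])-(.085 if fixed else p[2]))
        s=least_squares(f,[.5,.34,.085],loss="soft_l1",f_scale=.001); print(zz,s.x,np.abs(s.fun).mean(),len(q))
# top0 : same by hull ellipse
from itertools import product
im0=cv2.imread("pics/top0.png"); g=im0.astype(int)
m=(g[...,0]-g[...,2]>2)&(g.min(2)>90); m[:, :118]=0;m[:,190:]=0;m[:186]=0;m[258:]=0
m=cv2.morphologyEx(m.astype(np.uint8),cv2.MORPH_OPEN,np.ones((3,3)))
cn=cv2.convexHull(np.argwhere(m>0)[:,::-1].astype(np.int32))[:,0]
C=env.camera_model("top");K=C["K"];T=C["extrinsics"]
r=np.c_[(cn-K[[0,1],[2,2]])/K[0,0],np.ones(len(cn))]@T[:3,:3].T
q=T[:3,3]+r*((.016-T[2,3])/r[:,2])[:,None]
s=least_squares(lambda p:np.hypot(q[:,0]-p[0],q[:,1]-p[1])-p[2],[.5,.34,.085],loss="soft_l1",f_scale=.001); print("top",s.x,np.abs(s.fun).mean(),len(q))
E
```

```text
0.012 [0.50656154 0.33910804 0.08502974] 0.00017177365263169785 31
0.012 [0.5065249 0.3390958 0.085    ] 0.0001727539297420933 31
0.016 [0.50601422 0.33678093 0.08360632] 0.0001689038421332196 31
0.016 [0.50771013 0.33733487 0.085     ] 0.00043203611420211 31
top [0.50655957 0.33686578 0.08495068] 0.0002411779206329841 35
```

Emit:
carry_out:
  steps:
    - [150, [0, 0.02, 0.013], [0, 0, 0]]
    - [150, [0, 0.025, 0.016], [0, 0, 0]]
    - [150, [0, 0.02, 0.013], [0, 0, 0]]
    - [150, [0, 0.01, 0.006], [0, 0, 0]]
    - [150, [0, 0, 0], [0, 0, 0]]

```text
t: 25.15
position: [0.5059, 0.3406, 0.1204]
tcp_rot: [[-0.0, -0.705, 0.709], [0.0, 0.709, 0.705], [-1.0, 0.0, -0.0]]
contact_force: [-0.1, 0.3, -1.9]
finger_gap: 0.0563
```

Emit:
carry_out:
  steps:
    - [150, [0.025, 0, 0], [0, 0, 0]]
    - [150, [0.03, 0, 0], [0, 0, 0]]
    - [150, [0.02, 0, 0], [0, 0, 0]]
    - [150, [0.006, 0, 0], [0, 0, 0]]
    - [150, [0, 0, 0], [0, 0, 0]]

```text
t: 25.65
position: [0.5063, 0.337, 0.0385]
tcp_rot: [[-0.002, -0.702, 0.712], [-0.003, 0.712, 0.702], [-1.0, -0.001, -0.003]]
contact_force: [0.2, -0.4, -2.9]
finger_gap: 0.0565
```

Emit:
carry_out:
  steps:
    - [150, [0, 0, 0], [0, 0, 0]]
    - [150, [0, 0, 0], [0, 0, 0]]
    - [150, [0, 0, 0], [0, 0, 0]]

```text
t: 25.95
position: [0.5071, 0.3407, 0.041]
tcp_rot: [[0.002, -0.704, 0.71], [0.002, 0.71, 0.704], [-1.0, -0.0, 0.003]]
contact_force: [-0.6, 0.3, -3.1]
finger_gap: 0.0563
```

Emit:
carry_out:
  steps:
    - [150, [0.003, -0.0018, -0.0018], [0, 0, 0]]
    - [150, [0.003, 0, 0], [0, 0, 0]]
    - [150, [0.002, 0, 0], [0, 0, 0]]
    - [150, [0.001, 0, 0], [0, 0, 0]]
    - [150, [0, 0, 0], [0, 0, 0]]

```text
t: 26.45
position: [0.506, 0.3371, 0.0323]
tcp_rot: [[-0.001, -0.704, 0.71], [-0.001, 0.71, 0.704], [-1.0, 0.0, -0.002]]
contact_force: [-3.3, -3.4, 8.8]
finger_gap: 0.0565
```

Emit:
carry_out:
  steps:
    - [150, [0, 0, 0], [0, 0, 0]]
    - [150, [0, 0, 0], [0, 0, 0]]

```text
t: 26.65
position: [0.506, 0.3371, 0.0323]
tcp_rot: [[-0.001, -0.704, 0.71], [-0.001, 0.71, 0.704], [-1.0, 0.0, -0.001]]
contact_force: [-3.1, -2.5, 8.6]
finger_gap: 0.0563
```

Emit:
carry_out:
  steps:
    - [65, [0, 0, 0], [0, 0, 0]]
    - [65, [0, 0, 0], [0, 0, 0]]
    - [50, [0, 0, 0], [0, 0, 0]]
    - [50, [0, 0, 0], [0, 0, 0]]

```text
t: 27.05
position: [0.5061, 0.3376, 0.0304]
tcp_rot: [[-0.0, -0.704, 0.71], [-0.0, 0.71, 0.704], [-1.0, 0.0, -0.0]]
contact_force: [-0.2, -0.4, 0.2]
finger_gap: 0.0689
```

Emit:
carry_out:
  steps:
    - [50, [-0.02, 0, 0], [0, 0, 0]]
    - [50, [-0.035, 0, 0], [0, 0, 0]]
    - [50, [-0.045, 0, 0], [0, 0, 0]]
    - [50, [-0.045, 0, 0], [0, 0, 0]]
    - [50, [-0.045, 0, 0], [0, 0, 0]]

```text
t: 27.55
position: [0.5058, 0.3373, 0.222]
tcp_rot: [[-0.0, -0.704, 0.71], [-0.0, 0.71, 0.704], [-1.0, 0.0, -0.0]]
contact_force: [1.1, 0.4, -1.0]
finger_gap: 0.0685
```

Emit:
carry_out:
  steps:
    - [50, [0, -0.02, -0.03], [0.1, 0, 0]]
    - [50, [0, -0.02, -0.03], [0.1, 0, 0]]
    - [50, [0, -0.02, -0.03], [0.1, 0, 0]]
    - [50, [0, -0.02, -0.03], [0.1, 0, 0]]
    - [50, [0, 0, 0], [0.1, 0, 0]]

```text
t: 28.05
position: [0.4545, 0.1969, 0.2195]
tcp_rot: [[-0.004, -0.267, 0.964], [-0.003, 0.964, 0.267], [-1.0, -0.002, -0.005]]
contact_force: [0.6, 0.7, -0.4]
finger_gap: 0.069
```

```bash
python3 - <<'E'
from h import *
o=env.get_obs(); print(o["position"],o["tcp_rot"][:,1],o["t"])
for n in ["scene","wrist"]:
    im,d,P,o=grab(n,n+"4"); g=im.astype(int)
    pm=(g[...,2]>1.5*g[...,0])&(P[...,2]>.042)&(P[...,2]<.055)&(abs(P[...,0]-.507)<.06)&(abs(P[...,1]-.338)<.06); Q=P[pm]
    if len(Q): print(n,pm.sum(),cv2.minEnclosingCircle(Q[:,:2].astype(np.float32)),np.percentile(Q[:,2],[5,95]))
E
```

```text
[0.45448257 0.19689889 0.21948314] [-0.26724863  0.96362591 -0.0018108 ] 28.05
scene 126 ((0.5079684853553772, 0.33601880073547363), 0.029707379639148712) [0.04257336 0.04707575]
wrist 587 ((0.5054745674133301, 0.3368663787841797), 0.02870916947722435) [0.04262093 0.04763533]
```

View pics/scene4.png

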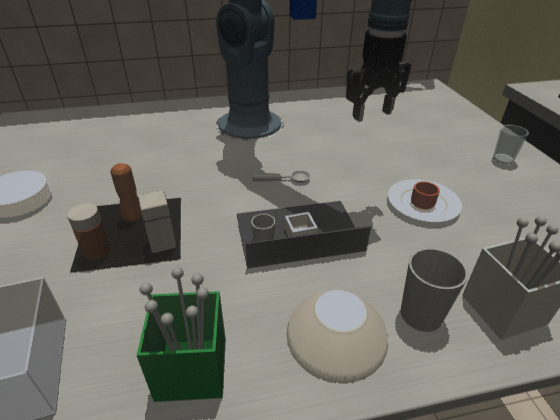

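View pics/wrist4.png

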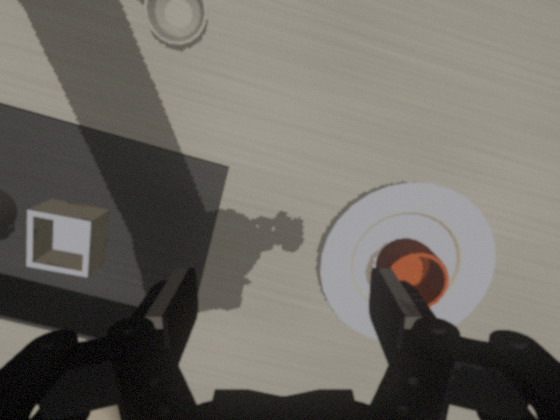

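The scene view shows the pot standing in the plate at (425,194), 2-3 mm off centre. The three are upright on the mat. Now the canister goes back.

Emit:
carry_out:
  steps:
    - [55, [0, 0, 0], [0.115, 0, 0]]
    - [55, [0, -0.04, 0], [0, 0, 0]]
    - [55, [0, -0.043, 0], [0, 0, 0]]
    - [55, [0, -0.043, 0], [0, 0, 0]]
    - [55, [0, -0.043, 0], [0, 0, 0]]

```text
t: 28.65
position: [0.4857, 0.0359, 0.2209]
tcp_rot: [[0.001, -0.17, 0.985], [0.0, 0.985, 0.17], [-1.0, -0.0, 0.001]]
contact_force: [0.8, -0.2, 0.7]
finger_gap: 0.067
```

Emit:
carry_out:
  steps:
    - [55, [0, -0.043, 0], [0, 0, 0]]
    - [55, [0, -0.043, 0], [0, 0, 0]]
    - [55, [0, -0.043, 0], [0, 0, 0]]
    - [55, [0, -0.043, 0], [0, 0, 0]]
    - [55, [0, -0.043, 0], [0, 0, 0]]

```text
t: 29.15
position: [0.5217, -0.1765, 0.2208]
tcp_rot: [[0.001, -0.17, 0.985], [-0.0, 0.985, 0.17], [-1.0, -0.0, 0.001]]
contact_force: [0.3, 0.0, -0.2]
finger_gap: 0.0671
```

Emit:
carry_out:
  steps:
    - [55, [0, -0.043, -0.003], [0, 0, 0]]
    - [55, [0, -0.03, -0.004], [0, 0, 0]]
    - [55, [0, 0, 0], [0, 0, 0]]
    - [55, [0, 0, 0], [0, 0, 0]]
    - [55, [0, 0, 0], [0, 0, 0]]

```text
t: 29.65
position: [0.5264, -0.2466, 0.2201]
tcp_rot: [[-0.0, -0.17, 0.986], [0.001, 0.986, 0.17], [-1.0, 0.001, -0.0]]
contact_force: [-0.5, 1.0, -0.9]
finger_gap: 0.067
```

Emit:
carry_out:
  steps:
    - [55, [0, -0.0196, -0.007], [0.009, 0, 0]]
    - [55, [0.03, 0, 0], [0, 0, 0]]
    - [55, [0.035, 0, 0], [0, 0, 0]]
    - [55, [0, 0, 0], [0, 0, 0]]
    - [55, [0, 0, 0], [0, 0, 0]]

```text
t: 30.15
position: [0.5221, -0.2673, 0.1553]
tcp_rot: [[-0.002, -0.16, 0.987], [0.001, 0.987, 0.16], [-1.0, 0.001, -0.001]]
contact_force: [0.8, -0.5, 0.4]
finger_gap: 0.067
```

Emit:
carry_out:
  steps:
    - [55, [0.03, 0, 0.0005], [0, 0, 0]]
    - [55, [0.025, 0, 0], [0, 0, 0]]
    - [55, [0.014, 0, 0], [0, 0, 0]]
    - [55, [0.004, 0, 0], [0, 0, 0]]
    - [55, [0, 0, 0], [0, 0, 0]]

```text
t: 30.65
position: [0.523, -0.2693, 0.0834]
tcp_rot: [[0.001, -0.157, 0.988], [-0.0, 0.988, 0.157], [-1.0, -0.0, 0.001]]
contact_force: [-0.3, -0.3, 0.0]
finger_gap: 0.067
```

Emit:
carry_out:
  steps:
    - [55, [0, 0, 0], [0, 0, 0]]
    - [55, [0, 0, 0], [0, 0, 0]]

```text
t: 30.85
position: [0.5234, -0.2699, 0.084]
tcp_rot: [[0.003, -0.157, 0.988], [-0.001, 0.988, 0.157], [-1.0, -0.001, 0.002]]
contact_force: [-0.4, -0.3, -0.5]
finger_gap: 0.0668
```

Emit:
carry_out:
  steps:
    - [170, [0, 0, 0], [0, 0, 0]]
    - [170, [0, 0, 0], [0, 0, 0]]
    - [170, [0, 0, 0], [0, 0, 0]]
    - [170, [0, 0, 0], [0, 0, 0]]
    - [170, [0, 0, 0], [0, 0, 0]]

```text
t: 31.35
position: [0.5229, -0.269, 0.0837]
tcp_rot: [[0.001, -0.157, 0.988], [0.001, 0.988, 0.157], [-1.0, 0.001, 0.001]]
contact_force: [-1.4, 1.1, 6.4]
finger_gap: 0.0495
```

Emit:
carry_out:
  steps:
    - [170, [-0.015, 0, 0], [0, 0, 0]]
    - [170, [-0.025, 0, 0], [0, 0, 0]]
    - [170, [-0.02, 0.015, 0.001], [0, 0, 0]]
    - [170, [0, 0.033, 0.0027], [0, 0, 0]]
    - [170, [0, 0.033, 0.0027], [0, 0, 0]]

```text
t: 31.85
position: [0.5157, -0.1889, 0.1437]
tcp_rot: [[0.002, -0.154, 0.988], [-0.001, 0.988, 0.154], [-1.0, -0.001, 0.001]]
contact_force: [0.7, 0.8, -3.7]
finger_gap: 0.0494
```

Emit:
carry_out:
  steps:
    - [170, [0, 0.033, 0.0027], [0, 0, 0]]
    - [170, [0, 0.033, 0.0027], [0, 0, 0]]
    - [170, [0, 0.033, 0.0027], [0, 0, 0]]
    - [170, [0, 0.033, 0.0027], [0, 0, 0]]
    - [170, [0, 0.033, 0.0027], [0, 0, 0]]

```text
t: 32.35
position: [0.5024, -0.0224, 0.1425]
tcp_rot: [[-0.001, -0.156, 0.988], [-0.0, 0.988, 0.156], [-1.0, -0.0, -0.001]]
contact_force: [1.3, 0.0, -4.2]
finger_gap: 0.0493
```

Emit:
carry_out:
  steps:
    - [170, [0, 0.033, 0.0027], [0, 0, 0]]
    - [170, [0, 0.033, 0.0027], [0, 0, 0]]
    - [170, [0, 0.033, 0.0027], [0, 0, 0]]
    - [170, [0, 0.015, 0.001], [0, 0, 0]]
    - [170, [0, 0, 0], [0, 0, 0]]

```text
t: 32.85
position: [0.4936, 0.0941, 0.1424]
tcp_rot: [[-0.001, -0.162, 0.987], [0.001, 0.987, 0.162], [-1.0, 0.001, -0.001]]
contact_force: [-0.6, -1.0, -3.8]
finger_gap: 0.0492
```

Emit:
carry_out:
  steps:
    - [170, [0, 0, 0], [0, 0, 0]]
    - [170, [0, 0, 0], [0, 0, 0]]

```text
t: 33.05
position: [0.4944, 0.0887, 0.1425]
tcp_rot: [[-0.0, -0.154, 0.988], [-0.001, 0.988, 0.154], [-1.0, -0.001, -0.0]]
contact_force: [-0.2, -0.1, -2.9]
finger_gap: 0.0497
```

Emit:
carry_out:
  steps:
    - [170, [0, 0.0126, 0.0017], [0, 0, 0]]
    - [170, [0.02, 0, 0], [0, 0, 0]]
    - [170, [0.02, 0, 0], [0, 0, 0]]
    - [170, [0.01, 0, 0], [0, 0, 0]]
    - [170, [0.004, 0, 0], [0, 0, 0]]

```text
t: 33.55
position: [0.4933, 0.1032, 0.0874]
tcp_rot: [[-0.002, -0.156, 0.988], [-0.001, 0.988, 0.156], [-1.0, -0.001, -0.003]]
contact_force: [-1.1, -0.3, -2.9]
finger_gap: 0.0496
```

Emit:
carry_out:
  steps:
    - [170, [0, 0, 0], [0, 0, 0]]
    - [170, [0, 0, 0], [0, 0, 0]]
    - [170, [0, 0, 0], [0, 0, 0]]

```text
t: 33.85
position: [0.4952, 0.1037, 0.0895]
tcp_rot: [[0.002, -0.156, 0.988], [0.001, 0.988, 0.156], [-1.0, 0.0, 0.002]]
contact_force: [0.1, -0.2, -3.6]
finger_gap: 0.0496
```

Emit:
carry_out:
  steps:
    - [170, [0.0025, -0.002, -0.001], [0, 0, 0]]
    - [170, [0.0025, 0, 0], [0, 0, 0]]
    - [170, [0, 0, 0], [0, 0, 0]]
    - [170, [0, 0, 0], [0, 0, 0]]

```text
t: 34.25
position: [0.4941, 0.1012, 0.0846]
tcp_rot: [[0.001, -0.156, 0.988], [0.0, 0.988, 0.156], [-1.0, 0.0, 0.001]]
contact_force: [-2.6, -1.6, 4.8]
finger_gap: 0.0493
```

Emit:
carry_out:
  steps:
    - [60, [0, 0, 0], [0, 0, 0]]
    - [60, [0, 0, 0], [0, 0, 0]]
    - [60, [0, 0, 0], [0, 0, 0]]
    - [60, [0, 0, 0], [0, 0, 0]]

```text
t: 34.65
position: [0.4937, 0.1015, 0.0835]
tcp_rot: [[0.0, -0.157, 0.988], [0.0, 0.988, 0.157], [-1.0, -0.0, 0.0]]
contact_force: [-0.1, -0.5, -0.4]
finger_gap: 0.0654
```

Emit:
carry_out:
  steps:
    - [60, [-0.03, 0, 0], [0, 0, 0]]
    - [60, [-0.04, 0, 0], [0, 0, 0]]
    - [60, [-0.045, 0, 0], [0, 0, 0]]
    - [70, [-0.03, 0, 0], [0.08, 0, 0]]
    - [70, [0, -0.02, -0.003], [0.077, 0, 0]]

```text
t: 35.15
position: [0.4961, 0.0851, 0.2339]
tcp_rot: [[0.011, -0.002, 1.0], [0.006, 1.0, 0.002], [-1.0, 0.006, 0.011]]
contact_force: [0.5, -0.2, 0.7]
finger_gap: 0.0618
```

Emit:
carry_out:
  steps:
    - [70, [0, -0.042, -0.008], [0, 0, 0]]
    - [70, [0, -0.042, -0.008], [0, 0, 0]]
    - [70, [0, -0.042, -0.008], [0, 0, 0]]
    - [70, [0, -0.042, -0.008], [0, 0, 0]]
    - [70, [0, -0.042, -0.008], [0, 0, 0]]

```text
t: 35.65
position: [0.4516, -0.1303, 0.2286]
tcp_rot: [[0.001, -0.0, 1.0], [0.001, 1.0, 0.0], [-1.0, 0.001, 0.001]]
contact_force: [0.0, 0.2, -0.3]
finger_gap: 0.062
```

Emit:
carry_out:
  steps:
    - [70, [0, -0.042, -0.008], [0, 0, 0]]
    - [70, [0, -0.042, -0.008], [0, 0, 0]]
    - [70, [0, -0.042, -0.008], [0, 0, 0]]
    - [70, [0, -0.042, -0.008], [0, 0, 0]]
    - [70, [0, -0.03, -0.004], [0, 0, 0]]

```text
t: 36.15
position: [0.4147, -0.33, 0.2289]
tcp_rot: [[0.0, 0.003, 1.0], [-0.001, 1.0, -0.003], [-1.0, -0.001, 0.0]]
contact_force: [0.2, -0.5, 0.6]
finger_gap: 0.0617
```

Emit:
carry_out:
  steps:
    - [70, [0, 0, 0], [0, 0, 0]]
    - [70, [0, 0, 0], [0, 0, 0]]
    - [70, [0, 0, 0], [0, 0, 0]]

```text
t: 36.45
position: [0.4167, -0.3252, 0.2281]
tcp_rot: [[-0.0, -0.002, 1.0], [0.001, 1.0, 0.002], [-1.0, 0.001, -0.0]]
contact_force: [0.6, 0.9, 0.2]
finger_gap: 0.0619
```

Emit:
carry_out:
  steps:
    - [70, [0.035, -0.0085, -0.002], [0, 0, 0]]
    - [70, [0.04, 0, 0], [0, 0, 0]]
    - [70, [0.035, 0, 0], [0, 0, 0]]
    - [70, [0.02, 0, 0], [0, 0, 0]]
    - [70, [0.004, 0, 0], [0, 0, 0]]

```text
t: 36.95
position: [0.4132, -0.3316, 0.0917]
tcp_rot: [[-0.005, -0.004, 1.0], [0.004, 1.0, 0.004], [-1.0, 0.004, -0.005]]
contact_force: [-0.4, 0.5, 0.4]
finger_gap: 0.0619
```

Emit:
carry_out:
  steps:
    - [70, [0, 0, 0], [0, 0, 0]]
    - [70, [0, 0, 0], [0, 0, 0]]
    - [70, [0, 0, 0], [0, 0, 0]]

```text
t: 37.25
position: [0.4156, -0.3358, 0.0962]
tcp_rot: [[0.003, -0.001, 1.0], [-0.001, 1.0, 0.001], [-1.0, -0.001, 0.003]]
contact_force: [0.3, 0.1, -0.5]
finger_gap: 0.0616
```

Emit:
carry_out:
  steps:
    - [70, [0.003, 0.002, -0.001], [0, 0, 0]]
    - [70, [0, 0, 0], [0, 0, 0]]
    - [70, [0, 0, 0], [0, 0, 0]]

```text
t: 37.55
position: [0.4133, -0.3332, 0.0918]
tcp_rot: [[0.0, -0.0, 1.0], [0.0, 1.0, 0.0], [-1.0, 0.0, 0.0]]
contact_force: [0.5, 0.4, 0.7]
finger_gap: 0.0618
```

Emit:
carry_out:
  steps:
    - [190, [0, 0, 0], [0, 0, 0]]
    - [190, [0, 0, 0], [0, 0, 0]]
    - [190, [0, 0, 0], [0, 0, 0]]
    - [190, [0, 0, 0], [0, 0, 0]]
    - [190, [0, 0, 0], [0, 0, 0]]

```text
t: 38.05
position: [0.4136, -0.3334, 0.0919]
tcp_rot: [[0.001, -0.0, 1.0], [-0.0, 1.0, 0.0], [-1.0, -0.0, 0.001]]
contact_force: [0.5, 1.2, 4.9]
finger_gap: 0.0409
```

Emit:
carry_out:
  steps:
    - [190, [-0.015, 0, 0], [0, 0, 0]]
    - [190, [-0.025, 0, 0], [0, 0, 0]]
    - [190, [-0.02, 0.015, 0.003], [0, 0, 0]]
    - [190, [0, 0.033, 0.0075], [0, 0, 0]]
    - [190, [0, 0.033, 0.0075], [0, 0, 0]]

```text
t: 38.55
position: [0.431, -0.2525, 0.1526]
tcp_rot: [[0.001, 0.003, 1.0], [-0.001, 1.0, -0.003], [-1.0, -0.001, 0.001]]
contact_force: [1.3, 0.8, -2.3]
finger_gap: 0.0406
```

Emit:
carry_out:
  steps:
    - [190, [0, 0.033, 0.0075], [0, 0, 0]]
    - [190, [0, 0.033, 0.0075], [0, 0, 0]]
    - [190, [0, 0.033, 0.0075], [0, 0, 0]]
    - [190, [0, 0.033, 0.0075], [0, 0, 0]]
    - [190, [0, 0.033, 0.0075], [0, 0, 0]]

```text
t: 39.05
position: [0.468, -0.0861, 0.1516]
tcp_rot: [[-0.001, 0.0, 1.0], [0.0, 1.0, -0.0], [-1.0, 0.0, -0.001]]
contact_force: [0.5, -0.4, -2.3]
finger_gap: 0.0407
```

Emit:
carry_out:
  steps:
    - [190, [0, 0.033, 0.0075], [0, 0, 0]]
    - [190, [0, 0.033, 0.0075], [0, 0, 0]]
    - [190, [0, 0.02, 0.005], [0, 0, 0]]
    - [190, [0, 0.01, 0.001], [0, 0, 0]]
    - [190, [0, 0, 0], [0, 0, 0]]

```text
t: 39.55
position: [0.4892, 0.0099, 0.1514]
tcp_rot: [[-0.001, -0.003, 1.0], [-0.0, 1.0, 0.003], [-1.0, -0.0, -0.001]]
contact_force: [0.4, 0.4, -2.2]
finger_gap: 0.0411
```

Emit:
carry_out:
  steps:
    - [190, [0, 0, 0], [0, 0, 0]]
    - [190, [0, 0, 0], [0, 0, 0]]

```text
t: 39.75
position: [0.4891, 0.0066, 0.1515]
tcp_rot: [[-0.001, 0.003, 1.0], [-0.001, 1.0, -0.003], [-1.0, -0.001, -0.001]]
contact_force: [-0.1, -0.9, -2.4]
finger_gap: 0.0408
```

Emit:
carry_out:
  steps:
    - [190, [0, 0.014, 0.004], [0, 0, 0]]
    - [190, [0.02, 0, 0], [0, 0, 0]]
    - [190, [0.02, 0, 0], [0, 0, 0]]
    - [190, [0.01, 0, 0], [0, 0, 0]]
    - [190, [0.003, 0, 0], [0, 0, 0]]

```text
t: 40.25
position: [0.4927, 0.0227, 0.0974]
tcp_rot: [[-0.003, 0.0, 1.0], [-0.001, 1.0, -0.0], [-1.0, -0.001, -0.003]]
contact_force: [-0.8, 0.2, -2.2]
finger_gap: 0.0409
```

Emit:
carry_out:
  steps:
    - [190, [0, 0, 0], [0, 0, 0]]
    - [190, [0, 0, 0], [0, 0, 0]]
    - [190, [0, 0, 0], [0, 0, 0]]

```text
t: 40.55
position: [0.4945, 0.0228, 0.0994]
tcp_rot: [[0.002, 0.0, 1.0], [0.001, 1.0, -0.0], [-1.0, 0.001, 0.002]]
contact_force: [-0.0, 0.0, -1.1]
finger_gap: 0.0407
```

Emit:
carry_out:
  steps:
    - [190, [0.003, 0, -0.001], [0, 0, 0]]
    - [190, [0.002, 0, 0], [0, 0, 0]]
    - [190, [0.0015, 0, 0], [0, 0, 0]]
    - [190, [0, 0, 0], [0, 0, 0]]
    - [190, [0, 0, 0], [0, 0, 0]]

```text
t: 41.05
position: [0.4928, 0.0228, 0.0929]
tcp_rot: [[-0.0, -0.0, 1.0], [0.001, 1.0, 0.0], [-1.0, 0.001, -0.0]]
contact_force: [-2.1, -0.4, 5.0]
finger_gap: 0.0406
```

Emit:
carry_out:
  steps:
    - [85, [0, 0, 0], [0, 0, 0]]
    - [85, [0, 0, 0], [0, 0, 0]]
    - [85, [0, 0, 0], [0, 0, 0]]
    - [85, [0, 0, 0], [0, 0, 0]]

```text
t: 41.45
position: [0.4928, 0.0227, 0.0921]
tcp_rot: [[0.0, -0.0, 1.0], [-0.0, 1.0, 0.0], [-1.0, -0.0, 0.0]]
contact_force: [-0.5, 0.5, 0.6]
finger_gap: 0.0571
```

Emit:
carry_out:
  steps:
    - [85, [-0.03, 0, 0], [0, 0, 0]]
    - [85, [-0.04, 0, 0], [0, 0, 0]]
    - [85, [-0.04, 0, 0], [0, 0, 0]]
    - [45, [-0.025, -0.02, 0.001], [0, 0, 0]]
    - [45, [0, -0.042, 0.003], [0, 0, 0]]

```text
t: 41.95
position: [0.5004, -0.0357, 0.2312]
tcp_rot: [[0.009, -0.009, 1.0], [0.004, 1.0, 0.009], [-1.0, 0.004, 0.009]]
contact_force: [1.2, -1.1, 0.5]
finger_gap: 0.0702
```

Emit:
carry_out:
  steps:
    - [45, [0, -0.045, 0.003], [0, 0, 0]]
    - [45, [0, -0.045, 0.003], [0, 0, 0]]
    - [45, [0, -0.045, 0.003], [0, 0, 0]]
    - [45, [0, -0.045, 0.003], [0, 0, 0]]
    - [45, [0, -0.045, 0.003], [0, 0, 0]]

```text
t: 42.45
position: [0.5118, -0.2657, 0.227]
tcp_rot: [[0.0, -0.001, 1.0], [0.0, 1.0, 0.001], [-1.0, 0.0, 0.0]]
contact_force: [1.0, 0.5, 0.6]
finger_gap: 0.0705
```

Emit:
carry_out:
  steps:
    - [45, [0, -0.045, 0.003], [0, 0, 0]]
    - [45, [0, -0.045, 0.003], [0, 0, 0]]
    - [45, [0, -0.03, 0.003], [0, 0, 0]]
    - [45, [0, -0.01, 0], [0, 0, 0]]
    - [45, [0, 0, 0], [0, 0, 0]]

```text
t: 42.95
position: [0.5196, -0.3959, 0.2268]
tcp_rot: [[-0.001, 0.003, 1.0], [-0.001, 1.0, -0.003], [-1.0, -0.001, -0.001]]
contact_force: [-0.2, 0.6, 0.1]
finger_gap: 0.0703
```

Emit:
carry_out:
  steps:
    - [45, [0, 0, 0], [0, 0, 0]]
    - [45, [0, 0, 0], [0, 0, 0]]

```text
t: 43.15
position: [0.5218, -0.3915, 0.2267]
tcp_rot: [[0.0, -0.004, 1.0], [0.002, 1.0, 0.004], [-1.0, 0.002, 0.0]]
contact_force: [-0.1, 0.5, 0.6]
finger_gap: 0.0702
```

Down to about 0.077 (150 mm).

Emit:
carry_out:
  steps:
    - [45, [0.04, -0.0045, 0], [0, 0, 0]]
    - [45, [0.04, 0, 0], [0, 0, 0]]
    - [45, [0.04, 0, 0], [0, 0, 0]]
    - [45, [0.02, 0, 0], [0, 0, 0]]
    - [45, [0.008, 0, 0], [0, 0, 0]]

```text
t: 43.65
position: [0.5202, -0.3947, 0.0759]
tcp_rot: [[-0.004, -0.003, 1.0], [0.005, 1.0, 0.003], [-1.0, 0.005, -0.004]]
contact_force: [0.8, 0.5, 0.2]
finger_gap: 0.0702
```

Emit:
carry_out:
  steps:
    - [45, [0, 0, 0], [0, 0, 0]]
    - [45, [0, 0, 0], [0, 0, 0]]
    - [45, [0, 0, 0], [0, 0, 0]]

```text
t: 43.95
position: [0.5221, -0.3996, 0.0813]
tcp_rot: [[0.003, -0.001, 1.0], [-0.002, 1.0, 0.001], [-1.0, -0.002, 0.003]]
contact_force: [-1.2, 0.0, -0.1]
finger_gap: 0.0705
```

Emit:
carry_out:
  steps:
    - [45, [0.004, 0.0025, 0], [0, 0, 0]]
    - [45, [0, 0, 0], [0, 0, 0]]
    - [45, [0, 0, 0], [0, 0, 0]]

```text
t: 44.25
position: [0.5209, -0.3961, 0.0753]
tcp_rot: [[0.0, -0.0, 1.0], [0.0, 1.0, 0.0], [-1.0, 0.0, 0.0]]
contact_force: [1.0, 0.3, 1.0]
finger_gap: 0.0704
```

Emit:
carry_out:
  steps:
    - [160, [0, 0, 0], [0, 0, 0]]
    - [160, [0, 0, 0], [0, 0, 0]]
    - [160, [0, 0, 0], [0, 0, 0]]
    - [160, [0, 0, 0], [0, 0, 0]]
    - [160, [0, 0, 0], [0, 0, 0]]

```text
t: 44.75
position: [0.521, -0.3969, 0.0756]
tcp_rot: [[0.001, -0.0, 1.0], [-0.001, 1.0, 0.0], [-1.0, -0.001, 0.001]]
contact_force: [0.4, -0.9, 3.6]
finger_gap: 0.0526
```

Emit:
carry_out:
  steps:
    - [160, [-0.015, 0, 0], [0, 0, 0]]
    - [160, [-0.025, 0, 0], [0, 0, 0]]
    - [160, [-0.02, 0.015, -0.001], [0, 0, 0]]
    - [160, [0, 0.033, -0.003], [0, 0, 0]]
    - [160, [0, 0.033, -0.003], [0, 0, 0]]

```text
t: 45.25
position: [0.513, -0.3149, 0.1358]
tcp_rot: [[0.0, 0.002, 1.0], [0.0, 1.0, -0.002], [-1.0, 0.0, 0.0]]
contact_force: [0.8, 1.2, -4.0]
finger_gap: 0.0526
```

Emit:
carry_out:
  steps:
    - [160, [0, 0.033, -0.003], [0, 0, 0]]
    - [160, [0, 0.033, -0.003], [0, 0, 0]]
    - [160, [0, 0.033, -0.003], [0, 0, 0]]
    - [160, [0, 0.033, -0.003], [0, 0, 0]]
    - [160, [0, 0.033, -0.003], [0, 0, 0]]

```text
t: 45.75
position: [0.4972, -0.1484, 0.1347]
tcp_rot: [[-0.002, -0.0, 1.0], [0.001, 1.0, 0.0], [-1.0, 0.001, -0.002]]
contact_force: [0.4, -0.4, -3.6]
finger_gap: 0.0526
```

Emit:
carry_out:
  steps:
    - [160, [0, 0.033, -0.003], [0, 0, 0]]
    - [160, [0, 0.03, -0.003], [0, 0, 0]]
    - [160, [0, 0.015, -0.002], [0, 0, 0]]
    - [160, [0, 0, 0], [0, 0, 0]]
    - [160, [0, 0, 0], [0, 0, 0]]

```text
t: 46.25
position: [0.4901, -0.0725, 0.135]
tcp_rot: [[-0.001, -0.001, 1.0], [-0.0, 1.0, 0.001], [-1.0, -0.0, -0.001]]
contact_force: [0.8, -0.2, -3.5]
finger_gap: 0.0525
```

Emit:
carry_out:
  steps:
    - [160, [0, 0, 0], [0, 0, 0]]
    - [160, [0, 0, 0], [0, 0, 0]]

```text
t: 46.45
position: [0.4905, -0.074, 0.1352]
tcp_rot: [[0.0, 0.003, 1.0], [-0.001, 1.0, -0.003], [-1.0, -0.001, 0.0]]
contact_force: [-0.0, 0.7, -3.3]
finger_gap: 0.0524
```

Emit:
carry_out:
  steps:
    - [160, [0, 0.013, -0.002], [0, 0, 0]]
    - [160, [0.02, 0, 0], [0, 0, 0]]
    - [160, [0.02, 0, 0], [0, 0, 0]]
    - [160, [0.011, 0, 0], [0, 0, 0]]
    - [160, [0.003, 0, 0], [0, 0, 0]]

```text
t: 46.95
position: [0.4875, -0.0602, 0.0799]
tcp_rot: [[-0.003, 0.001, 1.0], [-0.001, 1.0, -0.001], [-1.0, -0.001, -0.003]]
contact_force: [-0.8, 0.3, -3.7]
finger_gap: 0.0526
```

Emit:
carry_out:
  steps:
    - [160, [0, 0, 0], [0, 0, 0]]
    - [160, [0, 0, 0], [0, 0, 0]]
    - [160, [0, 0, 0], [0, 0, 0]]

```text
t: 47.25
position: [0.4895, -0.0595, 0.0819]
tcp_rot: [[0.002, 0.0, 1.0], [0.0, 1.0, -0.0], [-1.0, 0.0, 0.002]]
contact_force: [-0.3, -0.6, -3.8]
finger_gap: 0.0526
```

Emit:
carry_out:
  steps:
    - [160, [0.003, -0.001, 0], [0, 0, 0]]
    - [160, [0.0015, 0, 0], [0, 0, 0]]
    - [160, [0.001, 0, 0], [0, 0, 0]]
    - [160, [0, 0, 0], [0, 0, 0]]
    - [160, [0, 0, 0], [0, 0, 0]]

```text
t: 47.75
position: [0.489, -0.0604, 0.0764]
tcp_rot: [[0.0, -0.0, 1.0], [0.001, 1.0, 0.0], [-1.0, 0.001, 0.0]]
contact_force: [-2.8, 0.9, 6.2]
finger_gap: 0.0525
```

Contact, on the spot. I'll release, rise and move clear of the cameras.

Emit:
carry_out:
  steps:
    - [55, [0, 0, 0], [0, 0, 0]]
    - [55, [0, 0, 0], [0, 0, 0]]
    - [55, [0, 0, 0], [0, 0, 0]]
    - [55, [0, 0, 0], [0, 0, 0]]

```text
t: 48.15
position: [0.489, -0.0604, 0.0757]
tcp_rot: [[0.001, -0.0, 1.0], [-0.0, 1.0, 0.0], [-1.0, -0.0, 0.001]]
contact_force: [-0.3, -1.3, -0.0]
finger_gap: 0.067
```

Emit:
carry_out:
  steps:
    - [55, [-0.03, 0, 0], [0, 0, 0]]
    - [55, [-0.04, 0, 0], [0, 0, 0]]
    - [55, [-0.045, 0, 0], [0, 0, 0]]
    - [55, [-0.045, 0, 0], [0, 0, 0]]
    - [55, [0, -0.045, 0], [0, 0, 0]]

```text
t: 48.65
position: [0.4951, -0.0976, 0.2416]
tcp_rot: [[0.014, -0.016, 1.0], [0.007, 1.0, 0.016], [-1.0, 0.007, 0.014]]
contact_force: [2.3, 0.4, -0.6]
finger_gap: 0.0669
```

Emit:
carry_out:
  steps:
    - [55, [0, -0.045, -0.01], [0, 0, 0]]
    - [55, [0, -0.045, -0.01], [0, 0, 0]]
    - [55, [0, -0.045, -0.01], [0, 0, 0]]
    - [55, [0, -0.045, -0.01], [0, 0, 0]]
    - [55, [0, -0.045, -0.01], [0, 0, 0]]

```text
t: 49.15
position: [0.4384, -0.3314, 0.2354]
tcp_rot: [[0.0, -0.001, 1.0], [0.001, 1.0, 0.001], [-1.0, 0.001, 0.0]]
contact_force: [0.7, 0.2, 1.3]
finger_gap: 0.0666
```

Emit:
carry_out:
  steps:
    - [55, [0, -0.03, 0], [0, 0, 0]]
    - [55, [0, 0, 0], [0, 0, 0]]
    - [55, [0, 0, 0], [0, 0, 0]]
    - [55, [0, 0, 0], [0, 0, 0]]
    - [55, [0, 0, 0], [0, 0, 0]]

```text
t: 49.65
position: [0.4397, -0.3582, 0.2352]
tcp_rot: [[-0.0, -0.004, 1.0], [0.001, 1.0, 0.004], [-1.0, 0.001, -0.0]]
contact_force: [0.8, 0.2, -0.3]
finger_gap: 0.067
```

```bash
python3 - <<'E'
from h import *
def mask_c(P,lo,hi,x0,y0):
    m=(P[...,2]>lo)&(P[...,2]<hi)&(abs(P[...,0]-x0)<.036)&(abs(P[...,1]-y0)<.036)
    q=P[m]; return (q.min(0)+q.max(0))[:2]/2, np.ptp(q,axis=0), m.sum()
for n in ["top","scene"]:
    im,d,P,o=grab(n,n+"9"); P0=cloud(n,np.load(f"pics/{n}0d.npy"))
    for nm,lo,hi,x0,y0 in [("jar",.098,.12,.49,-.061),("mill",.1,.15,.494,.022),("can",.105,.13,.495,.101),("dish",.034,.047,.5575,.0215),("tumb",.044,.065,.556,-.06),("pot",.04,.056,.507,.338)]:
        a=mask_c(P,lo,hi,x0,y0)
        try: b=mask_c(P0,lo,hi,x0,y0); print(n,nm,np.round(a[0],4),a[1].round(3),a[2],"was",np.round(b[0],4),"diff mm",np.round((a[0]-b[0])*1e3,1))
        except ValueError: print(n,nm,np.round(a[0],4),a[1].round(3),a[2])
print(o["position"],o["contact_force"],o["t"])
E
```

```text
top jar [ 0.4904 -0.0625] [0.053 0.053 0.017] 401 was [ 0.4886 -0.0624] diff mm [ 1.9 -0.1]
top mill [0.4919 0.0218] [0.039 0.04  0.039] 261 was [0.4921 0.0218] diff mm [-0.2  0. ]
top can [0.4935 0.1003] [0.054 0.055 0.019] 456 was [0.4935 0.1   ] diff mm [-0.   0.3]
top dish [0.5575 0.021 ] [0.057 0.055 0.012] 160 was [0.5574 0.021 ] diff mm [0.2 0. ]
top tumb [ 0.5563 -0.0597] [0.048 0.046 0.016] 97 was [ 0.5561 -0.0598] diff mm [0.1 0.1]
top pot [0.5057 0.3337] [0.057 0.057 0.01 ] 129
scene jar [ 0.4928 -0.0619] [0.055 0.052 0.014] 393 was [ 0.4925 -0.0605] diff mm [ 0.3 -1.5]
scene mill [0.4977 0.0213] [0.038 0.041 0.036] 385 was [0.4974 0.022 ] diff mm [ 0.2 -0.8]
scene can [0.4973 0.1024] [0.055 0.056 0.017] 447 was [0.4972 0.1017] diff mm [0.1 0.7]
scene dish [0.558  0.0217] [0.059 0.057 0.008] 275 was [0.5576 0.0217] diff mm [0.4 0.1]
scene tumb [ 0.551  -0.0584] [0.061 0.048 0.016] 224 was [ 0.5574 -0.0584] diff mm [-6.4 -0. ]
scene pot [0.507  0.3352] [0.058 0.057 0.008] 165
[ 0.43964216 -0.35834862  0.23528843] [ 0.1964495  -0.29649274  0.51138505] 49.7
```

View pics/scene9.png

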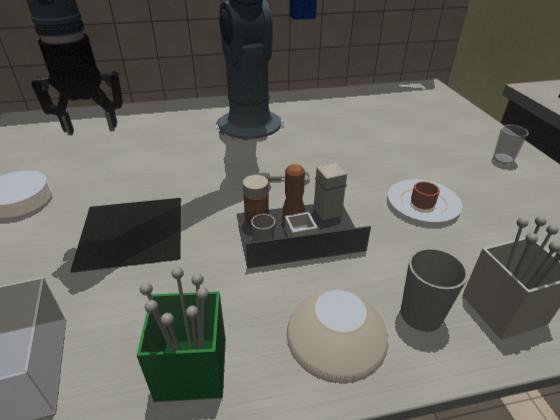

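View pics/top9.png

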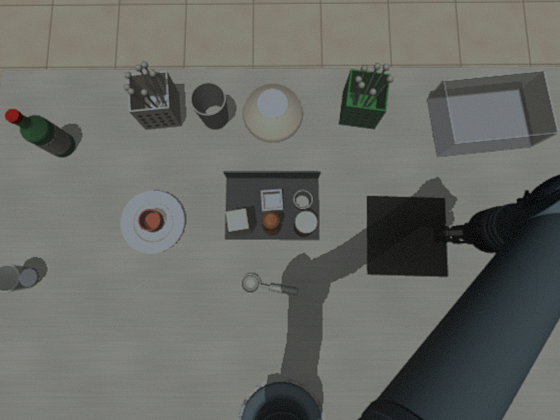

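Both views show everything upright. The row is back at (238,220), (271,222) and (305,222) in the top view, and the pot is inside the plate's inner ring at (151,220). Handing in.

```bash
python3 -c "
from workcell import env
print(env.sign_off())"
```

```text
the job is handed in; nothing more can be done
None
```

The job is done and handed in at about 50 s of the 139 s allowed; no verdict came back. I cleared the jar, mill and canister onto the mat, set the pot in the middle of the plate, and put the three back on their starting spots. Nothing tipped over.

Last checks, comparing the top and scene camera pictures before and after:
- **Jar, mill and canister:** all upright and within about 2 mm of where they started.
- **Pot:** upright on the plate and about 3–4 mm from its centre, where 15 mm is allowed.
- **Dish:** unmoved, with less than 0.5 mm difference in both views.
- **Tumbler:** unmoved in the top view (0.1 mm), but the scene view showed a 6 mm shift. I think that reading is false: its measured extent came out too large (61 mm against a 50 mm rim), probably because points of the jar fell in the window. I saw no shift in the pictures.
- **Gripper:** open and well clear of everything, with force readings at noise level.

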